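# Clamp two wooden fruit blanks in the painting cradle

## Task

Lift the wooden apple and the wooden pear over the cradle's lip and stand them upright and side by side in the bay behind it, setting them down rather than dropping them. Then turn the cradle's thumbscrew clockwise until the lip has closed on the fruit and its drag clutch first slips, and stop there, before it has slipped an eighth of a turn; let go and leave everything else on the bench where it stands.

Things in the scene. Friction and masses are not known exactly. Their poses are not given: they have to be found in the camera images.
- apple_mid (a point): Turned wooden apple, round, 60 mm widest diameter from 23 to 35 mm above its flat base (36 mm wide), 55 mm tall plus a thin stem, about 0.1 kg, standing upright. The point is on its axis half-way up, 27.5 mm above its base; z is up.
- pear_mid (a point): Turned wooden pear, round, 60 mm widest diameter from 23 to 35 mm above its flat base (36 mm wide), tapering to 24 mm at 73 mm, 80 mm tall, about 0.1 kg, standing upright. The point is on its axis half-way up, 40 mm above its base; z is up.
- rig: Painting cradle, fixed. Origin at bench height; x from thumbscrew over the lip to the back wall, y along the lip, z up. Plate x -125 to 75, y +-150, 12 mm thick; its top is the bay's floor. Back wall: face at x 65, top at z 50. End cheeks: inner faces y +-142, top z 36. The fruits fit side by side, e.g. at y +-70, midway from lip to wall. A 44 mm sloping post before the lip bears the thumbscrew.
- lip_face (a point): Middle of the lip's inner face (towards the bay); axes as the cradle's. The lip is a steel bar 270 mm along y, 10 mm thick, z 14 to 45 mm above the bench (33 mm over the bay's floor), and is the clamp's jaw. Fully open this face is at x -17 mm of the cradle, 82 mm from the back wall; it starts 75 to 82 mm from the wall.
- thumb_grip (a point): Thumbscrew's black wing: 60 mm long (point x), 14 thick (point y), 42 high along the screw axis (point z, up and outward), on a 34 mm disc. The point is on the axis, 18 mm below the wing's top, 24 above the disc, at cradle x -103, z 96. The axis leans 35 degrees from vertical, its top towards the cradle's -x. Clockwise seen from its top closes the lip; 1.5 to 2.2 rad until it meets the fruit; it does not rise.
- spindle (a joint): Turn of the screw's spindle in rad, 0 with the lip fully open, growing clockwise (closing), starting at 0 to 0.7. The lip moves 10 mm per rad. It stays where it is left. A brass collar with a pointer under the wing turns with it.
- clutch (a joint): Turn of the wing relative to the spindle, rad: 0 at the start, grows only while the drag clutch slips as the wing goes clockwise. The spindle turns easily (0.05 N m); once the lip has closed on the fruit it stands still and the clutch slips at 0.2 N m. From 0.15 rad it counts as a slip; 0.8 rad (an eighth of a turn) is too much.
- pot: Bystander: dark red-brown open metal pot, 84 mm rim diameter, 70 mm tall; origin centre of its underside.
- brush_jar: Bystander: steel jar of brushes, 66 mm diameter, 100 mm tall, brushes up to 175 mm above the bench; origin centre of its underside.
- tin: Bystander: metal tin, 68 mm diameter, 60 mm tall; origin centre of its underside.
- tape: Bystander: roll of tape lying flat, 88 mm diameter, 24 mm tall; origin centre of its underside.
- varnish: Bystander: brown bottle, 60 mm diameter, 150 mm tall, behind the loose things; origin centre of its underside.
- scraper: Bystander: spatula 200 mm long lying behind the cradle; origin under its middle, x along it.
Things that resemble listed ones, but are neither listed nor needed, are in the scene too. Leave any green or pink look-alike of the part that bears apple_mid alone.

How it is judged:
By the outcome, as a careful person would: the job done as asked, in the order asked, and still so for the second after the job is handed in, with the robot touching nothing.
It also fails if it takes over 72 s, if anything falls off the work surface, if the arm or the gripper's body presses on something with over 40 N, if the wrist force passes 120 N, or if a joint passes its speed limit or range.

## Robot

A 6-joint arm with a two-finger parallel gripper is mounted at the origin on the work surface. World frame = base frame: x ahead of the robot, y to its left, z up, the work surface at z = 0. Lengths are in m, angles in degrees, forces in N, time in s.
With the tool pointing down it reaches from about 0.35 to 0.875 m from the base axis. Payload 4.2 kg.
Tool frame: the origin (TCP) lies at the very end of the fingers, on their centre line; the grasp point (between the pads) lies 19 mm behind it; z points along the fingers, x is the direction in which the jaws open and shut, and the axes are right-handed (so a half turn about z gives the same grasp; the last joint's range is limited). The gripper opens to 87 mm and grips with 3 to 60 N. Pads are 19 mm wide; open, the fingers measure 117 mm over their backs; the gripper's body (75 mm by 190 mm) begins 51 mm behind the grasp point.
Start: joints at [-57.319, 22.042, 0.453, 0, -68.411, -14.817], TCP at [0.192, -0.595, 0.191] pointing down, gripper open.
Joint ranges: [-179.83, 179.83], [-69.29, 118.12], [-61.27, 80.66], [-181.25, 117.63], [-171.15, -9.14], [-177.46, 177.46]. Speed limits (degrees/s): [159.86, 159.86, 180, 180, 180, 180].

## Interface

Orientations are given as a 3x3 rotation matrix whose columns are the frame's x, y, z axes.
In Python, from station import sense, capture, finish_job gives the robot as it stands.
- The arm moves only by the shell command python3 -m crank 'ROWS' [OPENING]. ROWS is JSON, a list of rows, each a list of 4 numbers: the shift along the tool's x, y, z in m, then the turn about the tool's z in rad. A call has 1 to 5 rows; each row shifts and turns the commanded pose from where the row before left it, along the tool's axes as they then stand; what a row does not reach is not made up. A row lasts 1/12 s, in which the tool goes at most 41.7 mm and 7.16 degrees, less where a joint would pass 70% of its speed; a pose out of reach is approached as far as the arm can. A call with a gripper value outside its range is refused whole. OPENING is the finger opening in m, from 0 to 0.087, set as the call begins (- or left out, the last holds). The fingers move at their own pace and stop on an object; the grip force is fixed at half the most. Time passes only in rows, so rows that do not move let the fingers close. It gives the time, the measured TCP pose, the force and the opening at its end, in the units of the state.
- sense(): the state, without advancing time (a new reading comes with each control period).
- capture(name): name is "scene" or "top"; returns a dict with "pixels" (400x640x3 uint8, red, green, blue), "depth" (400x640 float32, m along the optical axis (not along the pixel's ray), 0 where there is no reading), "fx", "fy", "cx", "cy" (pixels), "world_from_camera" (4x4, takes a point from camera to world coordinates). Camera axes: x right, y down, z forward; pixel columns grow to the right and rows downward; lengths in m; the calibration is good to about 2 mm. A picture is of the moment at which its call begins.
- finish_job(): hands the job in, once; it reports no verdict.
The state is a dict: "time_s": time; "joints": joint angles; "joint_velocities": joint speeds; "effort": joint torques, N m; "tcp_pos": TCP position; "ee_rot": TCP orientation; "wrist_force": force on the tool from outside, world axes, zero at the start; "moment": the same for the moment, N m; "gripper_width": opening from 0.0 (shut) to 1.0 (fully open).
Only numpy, scipy, OpenCV 4.12 (cv2) and the standard library are available. Lean on these libraries where they do the work, as an engineer would, in place of code of your own. Each camera call takes 0.05 s, during which the arm holds its last target.

## Working session

There is one attempt and no reset: what is moved stays moved. The work goes in short steps, Python scripts to look and compute and a shell command to move; the robot and the scene stay as the last step left them, time stands still between calls to the robot, and variables do not carry over. Pictures are saved under pics/ and viewed, and the job is handed in when it is done.

```bash
ls; mkdir -p pics
cat > h.py <<'E'
import numpy as np, cv2, json
from station import sense, capture
def grab(n,tag):
    c=capture(n); np.savez(f'pics/{tag}.npz',**c); cv2.imwrite(f'pics/{tag}.png',c['pixels'][:,:,::-1]); return c
def load(tag): return dict(np.load(f'pics/{tag}.npz'))
def ray(c,u,v):
    T=c['world_from_camera']; d=T[:3,:3]@np.array([(u-c['cx'])/c['fx'],(v-c['cy'])/c['fy'],1.]); return T[:3,3],d
def onz(c,u,v,z):
    o,d=ray(c,u,v); return o+d*(z-o[2])/d[2]
def pts(c):
    v,u=np.mgrid[0:400,0:640]; D=c['depth']; P=np.stack([(u-c['cx'])/c['fx']*D,(v-c['cy'])/c['fy']*D,D],-1)
    T=c['world_from_camera']; return P@T[:3,:3].T+T[:3,3]
def proj(c,p):
    T=np.linalg.inv(c['world_from_camera']); q=T[:3,:3]@np.asarray(p)+T[:3,3]; return c['fx']*q[0]/q[2]+c['cx'],c['fy']*q[1]/q[2]+c['cy']
E
python3 - <<'E'
from h import *
for n in('scene','top'):
    c=grab(n,n+'0'); print(n,c['fx'],c['world_from_camera'].round(3).tolist())
s=sense(); print({k:np.round(v,3).tolist() for k,v in s.items()})
E
```

```text
pics
scene 452.3996594033303 [[-0.565, 0.574, -0.593, 1.173], [0.825, 0.399, -0.4, 0.541], [0.007, -0.715, -0.699, 0.811], [0.0, 0.0, 0.0, 1.0]]
top 443.0414982738702 [[-0.026, -0.998, 0.063, 0.478], [-0.999, 0.028, 0.021, 0.131], [-0.023, -0.063, -0.998, 1.182], [0.0, 0.0, 0.0, 1.0]]
{'time_s': 0.1, 'joints': [-57.317, 22.085, 0.388, -0.024, -68.412, -14.817], 'joint_velocities': [-0.081, -0.044, 0.124, 0.108, 0.037, 0.021], 'effort': [0.0, -39.169, 18.794, 4.232, 0.013, -0.0], 'tcp_pos': [0.192, -0.594, 0.19], 'ee_rot': [[-0.307, 0.952, -0.001], [0.952, 0.307, 0.002], [0.002, -0.0, -1.0]], 'wrist_force': [-0.15, -0.405, -0.104], 'moment': [0.033, -0.016, -0.01], 'gripper_width': 1.0}
```

View pics/scene0.png

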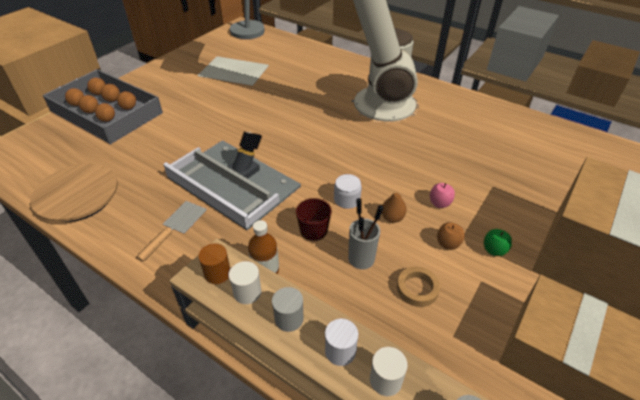

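View pics/top0.png

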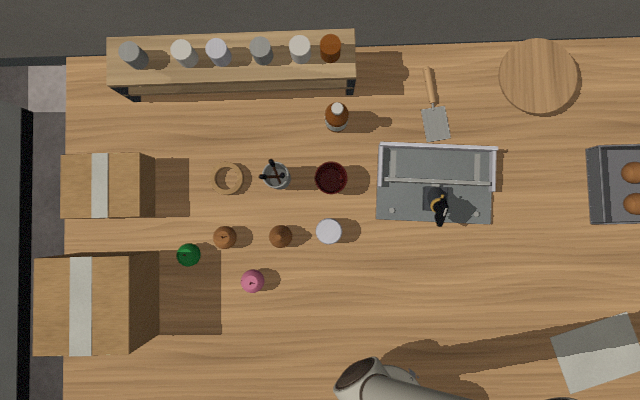

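Candidates for the apple: brown (top 225,237 / scene 451,235), pink (253,281 / 442,195), green (188,254 / 498,242) and brown balls in the tray (635,175 / 100,100). I choose the brown one with the stem, standing on the bench. The pear is at (281,236 / 395,207). The cradle is around top (437,182). Next I take crops and measure.

Run:
```python
from h import *
t=load('top0');s=load('scene0')
a=cv2.resize(t['pixels'][200:300,170:310],None,fx=4,fy=4,interpolation=2)[:,:,::-1]
cv2.imwrite('pics/c1.png',a)
b=cv2.resize(t['pixels'][130:235,365:505],None,fx=5,fy=5,interpolation=2)[:,:,::-1]; cv2.imwrite('pics/c2.png',b)
b=cv2.resize(s['pixels'][120:230,155:310],None,fx=5,fy=5,interpolation=2)[:,:,::-1]; cv2.imwrite('pics/c3.png',b)
P=pts(t);Q=pts(s)
print('bench',P[300,330].round(4),Q[300,150].round(4))
for nm,u,v in(('apple',225,237),('pear',281,236),('tin',329,231),('pink',253,281),('green',188,254),('pot',331,178),('wing',440,210)):
    for c,W in ((t,P),):
        w=W[v-22:v+23,u-22:u+23].reshape(-1,3); z=w[:,2]; m=z>0.012
        # slice at widest
        hi=w[(z>0.02)]
        print(nm,'zmax',z.max().round(4),'ctr',((hi.min(0)+hi.max(0))/2).round(4),'ext',np.ptp(hi,axis=0).round(4),'top',w[z.argmax()].round(4))
for nm,u,v in(('apple',451,235),('pear',395,207)):
    w=Q[v-22:v+23,u-22:u+23].reshape(-1,3); hi=w[w[:,2]>0.015]; 
    print(nm,'scene',((hi.min(0)+hi.max(0))/2).round(4),np.ptp(hi,axis=0).round(4),hi[hi[:,2].argmax()].round(4))
```

```text
bench [ 0.2691  0.1367 -0.0027] [ 0.9359 -0.0426 -0.0042]
apple zmax 1.1817 ctr [0.4464 0.2823 0.6011] ext [0.064  0.3019 1.1614] top [0.4784 0.1314 1.1817]
pear zmax 1.1817 ctr [0.4458 0.2105 0.6011] ext [0.065  0.1583 1.1613] top [0.4784 0.1314 1.1817]
tin zmax 1.1817 ctr [0.4529 0.1354 0.6116] ext [0.0643 0.0643 1.1404] top [0.4784 0.1314 1.1817]
pink zmax 1.1817 ctr [0.3898 0.2471 0.602 ] ext [0.1771 0.2315 1.1595] top [0.4784 0.1314 1.1817]
green zmax 1.1817 ctr [0.4259 0.3299 0.6014] ext [0.105  0.3971 1.1607] top [0.4784 0.1314 1.1817]
pot zmax 1.1817 ctr [0.5535 0.1278 0.6009] ext [0.1502 0.0812 1.1617] top [0.4784 0.1314 1.1817]
wing zmax 1.1817 ctr [ 0.5068 -0.0211  0.6012] ext [0.0978 0.3049 1.1611] top [0.4784 0.1314 1.1817]
apple scene [0.7977 0.4603 0.4129] [0.7499 0.1619 0.7956] [1.1726 0.5412 0.8107]
pear scene [0.7978 0.3881 0.4129] [0.7496 0.3062 0.7956] [1.1726 0.5412 0.8107]
```

View pics/c1.png

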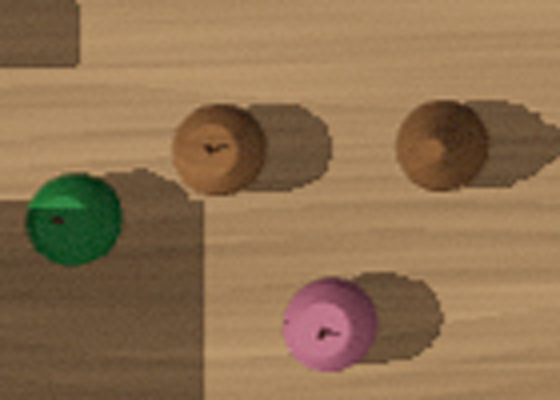

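View pics/c2.png

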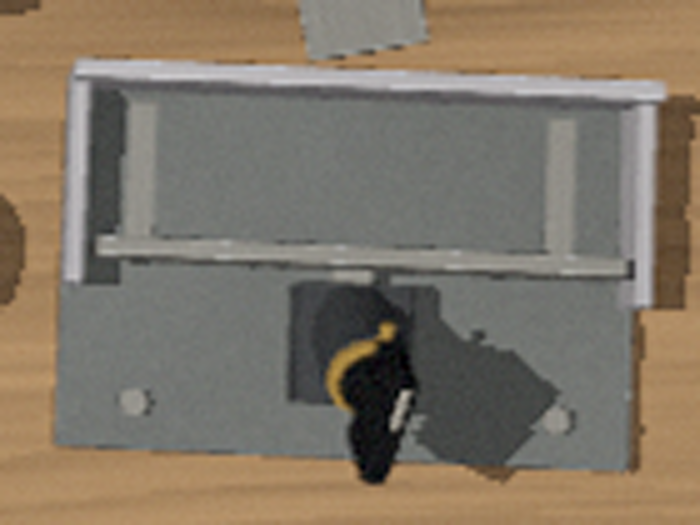

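View pics/c3.png

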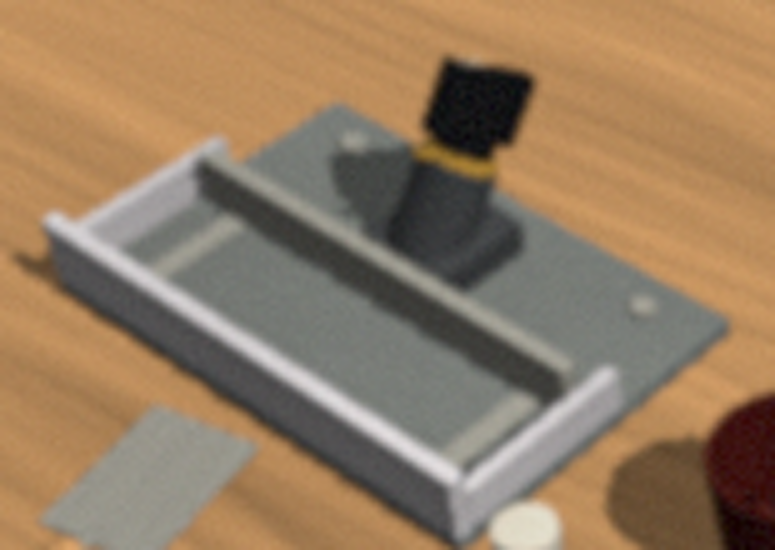

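Run:
```python
from h import *
t=load('top0');s=load('scene0');P=pts(t);Q=pts(s)
b=P[(t['depth']>0)&(abs(P[:,:,2])<.03)];print('top bench z med',np.median(b[:,2]))
b=Q[(s['depth']>0)&(abs(Q[:,:,2])<.03)];print('scene bench z med',np.median(b[:,2]))
for nm,(u,v),(us,vs) in(('apple',(225,237),(451,235)),('pear',(281,236),(395,207)),('green',(188,254),(498,242)),('pink',(253,281),(442,195)),('tin',(329,231),(347,190)),('pot',(331,178),(314,220)),('jar',(276,176),(363,240))):
    r={}
    for c,W,uu,vv,k in((t,P,u,v,'top'),(s,Q,us,vs,'scene')):
        w=W[vv-22:vv+23,uu-22:uu+23].reshape(-1,3);d=c['depth'][vv-22:vv+23,uu-22:uu+23].ravel()
        h=w[(d>0)&(w[:,2]>.02)&(w[:,2]<.2)]
        print(nm,k,'bbox ctr',((h.min(0)+h.max(0))/2).round(4),'ext',np.ptp(h,axis=0).round(4),'zmax',h[h[:,2].argmax()].round(4))
# silhouettes of apple & pear in top by min enclosing circle of brown mask
hsv=cv2.cvtColor(t['pixels'],cv2.COLOR_RGB2HSV); 
for nm,(u,v) in(('apple',(225,237)),('pear',(281,236))):
    print(nm,hsv[v+4,u+4],hsv[v+30,u])
    m=((P[:,:,2]>.015)&(t['depth']>0)).astype(np.uint8); 
    n,l,st,ce=cv2.connectedComponentsWithStats(m); i=l[v,u]
    ys,xs=np.nonzero(l==i); c,r=cv2.minEnclosingCircle(np.c_[xs,ys].astype(np.float32)); print(c,r,onz(t,*c,.029).round(4), r*1.15/443)
# cradle
def C(x,y): return 365+x/5-.4,130+y/5-.4
for nm,x,y,z in(('plFL',52,445,.012),('plFR',632,472,.012),('wallBL',75,62,.05),('wallBR',665,85,.05),('lipL',97,236,.045),('lipL2',97,254,.045),('lipR',632,262,.045),('lipR2',632,278,.045),('cheekLfront',66,282,.036),('cheekRfront',652,305,.036)):
    print(nm,onz(t,*C(x,y),z).round(4))
def D(x,y): return 155+x/5-.4,120+y/5-.4
for nm,x,y,z in(('plFL',728,325,.012),('plFR',340,105,.012),('wallBL',462,490,.05),('wallBR',48,218,.05),('lipLin',558,378,.045)):
    print('scene',nm,onz(s,*D(x,y),z).round(4))
```

```text
top bench z med -0.00017136483887103537
scene bench z med -0.0020286627036709692
apple top bbox ctr [0.443  0.4052 0.0444] ext [0.0571 0.0563 0.048 ] zmax [0.4466 0.406  0.0684]
apple scene bbox ctr [0.4484 0.4087 0.0443] ext [0.0514 0.0587 0.0483] zmax [0.4469 0.4088 0.0685]
pear top bbox ctr [0.4418 0.261  0.052 ] ext [0.057  0.0572 0.0631] zmax [0.4433 0.2556 0.0836]
pear scene bbox ctr [0.5081 0.2646 0.098 ] ext [0.1702 0.0592 0.1558] zmax [0.5865 0.2896 0.1759]
green top bbox ctr [0.4016 0.5003 0.0445] ext [0.0566 0.0565 0.0469] zmax [0.4015 0.5028 0.0679]
green scene bbox ctr [0.404  0.5038 0.043 ] ext [0.0557 0.059  0.0458] zmax [0.4055 0.5059 0.0659]
pink top bbox ctr [0.33   0.3351 0.0447] ext [0.0573 0.0556 0.045 ] zmax [0.3254 0.3375 0.0672]
pink scene bbox ctr [0.3339 0.3381 0.0428] ext [0.0506 0.0589 0.0455] zmax [0.3246 0.3382 0.0655]
tin top bbox ctr [0.4529 0.1354 0.0535] ext [0.0643 0.0643 0.0243] zmax [0.4615 0.1113 0.0657]
tin scene bbox ctr [0.508  0.1787 0.0954] ext [0.1732 0.1447 0.1502] zmax [0.5894 0.2413 0.1705]
pot top bbox ctr [0.5877 0.1278 0.0474] ext [0.
[... 392 characters left out ...]
236.89007568359375) 11.892435073852539 [0.443  0.4075 0.029 ] 0.03087200978539598
pear [ 15 165  85] [ 16 111 170]
(280.0, 236.0) 11.70479965209961 [0.4416 0.2618 0.029 ] 0.030384920090100565
plFL [0.4802 0.0125 0.012 ]
plFR [ 0.4582 -0.2891  0.012 ]
wallBL [ 0.6763 -0.0021  0.05  ]
wallBR [ 0.6554 -0.3021  0.05  ]
lipL [ 0.5867 -0.0108  0.045 ]
lipL2 [ 0.5774 -0.0105  0.045 ]
lipR [ 0.5656 -0.2826  0.045 ]
lipR2 [ 0.5574 -0.2822  0.045 ]
cheekLfront [0.5641 0.0049 0.036 ]
cheekRfront [ 0.5438 -0.295   0.036 ]
scene plFL [0.4849 0.0161 0.012 ]
scene plFR [ 0.4615 -0.2785  0.012 ]
scene wallBL [0.6775 0.0066 0.05  ]
scene wallBR [ 0.653  -0.2972  0.05  ]
scene lipLin [ 0.5911 -0.0077  0.045 ]
```

```bash
cat >> h.py <<'E'
yaw=np.arctan2(-0.0715,0.9974)
O=np.array([0.593,-0.1445,0]); 
Rr=np.array([[np.cos(yaw),-np.sin(yaw),0],[np.sin(yaw),np.cos(yaw),0],[0,0,1]])
s35,c35=np.sin(np.radians(35)),np.cos(np.radians(35))
A=np.array([-s35,0,c35]);B=np.array([c35,0,s35]);Y=np.array([0,1.,0])  # rig frame: axis, in-plane dirs
G=np.array([-.103,0,.096])
def torig(p): return (np.asarray(p)-O)@Rr
def toworld(p): return np.asarray(p)@Rr.T+O
def wingpts(c,off=0):
    P=pts(c);q=torig(P)-G; loc=np.stack([q@B,q@Y,q@A],-1)
    px=c['pixels'].astype(int)
    m=(c['depth']>0)&(np.linalg.norm(loc,axis=-1)<.05)&(loc[...,2]>-.015)&(px.max(-1)<60)
    return loc[m],m
E
python3 - <<'E'
from h import *
for n in('top0','scene0'):
    c=load(n); w,m=wingpts(c); print(n,len(w),w.min(0).round(4),w.max(0).round(4))
    top=w[w[:,2]>.010]; q=w[:,:2]-w[:,:2].mean(0); u,sv,vt=np.linalg.svd(q); print('mean',w.mean(0).round(4),'dir',vt[0].round(3),sv)
    for r in w[::max(1,len(w)//40)].round(3): print(r.tolist(),end=' ')
    px=c['pixels'];
    g=(px[...,0]>120)&(px[...,2]<70)&(px[...,1]>80)
    P=pts(c); q=torig(P)-G; loc=np.stack([q@B,q@Y,q@A],-1); k=g&(np.linalg.norm(loc,axis=-1)<.06)&(c['depth']>0)
    print('\nbrass',k.sum(),loc[k].mean(0).round(4)); print(loc[k].round(3)[:40].tolist())
E
```

```text
top0 214 [-0.0272 -0.0113 -0.015 ] [0.0322 0.0081 0.0225]
mean [0.0061 0.0006 0.0078] dir [-0.992  0.127] [0.26909586 0.06137808]
[0.031, -0.003, -0.014] [0.028, -0.005, -0.014] [0.03, -0.001, -0.006] [0.024, 0.002, -0.011] [0.029, -0.008, -0.003] [0.029, 0.0, 0.002] [0.017, 0.003, -0.013] [0.031, -0.003, 0.009] [0.026, 0.003, 0.005] [0.03, -0.007, 0.011] [0.028, 0.002, 0.013] [0.029, -0.009, 0.013] [0.027, 0.003, 0.017] [0.028, -0.009, 0.016] [0.021, 0.003, 0.011] [0.006, 0.005, -0.006] [0.022, -0.001, 0.016] [0.009, 0.004, 0.002] [0.019, -0.011, 0.016] [0.016, 0.003, 0.016] [0.001, 0.005, -0.001] [0.015, -0.001, 0.02] [0.002, 0.003, 0.004] [-0.009, 0.007, -0.007] [0.007, 0.002, 0.016] [-0.004, 0.005, 0.004] [0.005, -0.008, 0.017] [-0.001, 0.004, 0.013] [0.002, -0.006, 0.017] [-0.007, 0.005, 0.009] [-0.002, -0.005, 0.016] [-0.007, 0.006, 0.013] [-0.004, -0.005, 0.017] [-0.007, 0.007, 0.017] [-0.007, -0.005, 0.017] [-0.008, 0.005, 0.019] [-0.022, 0.007, 0.004] [-0.013, -0.002, 0.016] [-0.017, 0.005, 0.016] [-0.02, 0.007, 0.015] [-0.019, -0.005, 0.016] [-0.022, -0.003, 0.017] [-0.023,
[... 2367 characters left out ...]
0.022], [0.033, -0.0, -0.033], [0.026, -0.003, -0.033], [0.024, -0.002, -0.033], [0.017, -0.004, -0.033], [0.013, -0.001, -0.032], [0.02, -0.004, -0.036], [0.02, -0.001, -0.035], [0.019, 0.001, -0.034], [0.016, 0.002, -0.034], [0.015, 0.005, -0.032], [0.01, 0.004, -0.032], [0.01, 0.006, -0.031], [0.018, 0.005, -0.035], [0.017, 0.007, -0.034], [0.016, 0.009, -0.033], [0.013, 0.01, -0.033], [0.012, 0.012, -0.032], [0.005, 0.01, -0.032], [0.005, 0.013, -0.031], [0.004, 0.015, -0.03], [0.002, 0.016, -0.029], [-0.005, 0.014, -0.03], [-0.011, 0.012, -0.03], [0.016, 0.01, -0.035], [0.011, 0.009, -0.036], [0.013, 0.014, -0.034], [0.012, 0.016, -0.033], [0.009, 0.017, -0.032], [0.008, 0.019, -0.031]]
```

```bash
cat > to.py <<'E'
# usage: to.py x y z [yawdeg of tool x]  -> total shift in tool axes (before turning) and turn
import sys
from h import *
s=sense(); R=np.array(s['ee_rot']); p=np.array(s['tcp_pos']); t=np.array([float(v) for v in sys.argv[1:4]])
yaw0=np.degrees(np.arctan2(R[1,0],R[0,0])); dy=0
if len(sys.argv)>4: dy=(float(sys.argv[4])-yaw0+180)%360-180
d=R.T@(t-p); n=max(np.abs(np.linalg.norm(d)/.040),abs(dy)/7)
print('t',round(s['time_s'],2),'tcp',p.round(4),'yaw',yaw0.round(2),'j6',round(s['joints'][5],1),'F',np.round(s['wrist_force'],1),'w',round(s['gripper_width'],3))
print('tool shift',d.round(4),'turn',round(-np.radians(dy),3),'min rows',round(n,1))
E
python3 to.py 0.45 -0.40 0.19 85.9; python3 -m crank '[[0,0,0,0.077],[0,0,0,0.077],[0,0,0,0.077],[0,0,0,0.077],[0,0,0,0.077]]' 0.080; python3 to.py 0.45 -0.40 0.19 85.9
```

```text
t 0.1 tcp [ 0.1916 -0.5943  0.1905] yaw 107.86 j6 -14.8 F [-0.2 -0.4 -0.1] w 1.0
tool shift [0.1057 0.3056 0.0007] turn 0.383 min rows 8.1
time_s: 0.52
tcp_pos: [0.1916, -0.5945, 0.1908]
ee_rot: [[0.077, 0.997, -0.0], [0.997, -0.077, 0.001], [0.001, -0.001, -1.0]]
wrist_force: [0.5, 0.1, 1.1]
gripper_width: 0.921
t 0.52 tcp [ 0.1916 -0.5945  0.1908] yaw 85.58 j6 -37.1 F [0.5 0.1 1.1] w 0.921
tool shift [0.2138 0.2426 0.0009] turn -0.006 min rows 8.1
```

```bash
python3 -m crank '[[0.028,0.03,0,0],[0.028,0.03,0,0],[0.028,0.03,0,0],[0.028,0.03,0,0],[0.028,0.03,0,0]]'; python3 -m crank '[[0.028,0.03,0,0],[0.028,0.03,0,0],[0.04,0,0,0],[0.04,0,0,0],[0.04,0,0,0]]'; python3 to.py 0.4425 0.2625 0.09 85.9
```

```text
time_s: 0.93
tcp_pos: [0.3525, -0.4646, 0.1911]
ee_rot: [[0.074, 0.997, -0.0], [0.997, -0.074, 0.001], [0.001, -0.001, -1.0]]
wrist_force: [1.0, -0.6, 0.1]
gripper_width: 0.923
time_s: 1.35
tcp_pos: [0.4243, -0.293, 0.1905]
ee_rot: [[0.073, 0.997, -0.002], [0.997, -0.073, 0.001], [0.001, -0.002, -1.0]]
wrist_force: [0.5, 0.8, 0.2]
gripper_width: 0.917
t 1.35 tcp [ 0.4243 -0.293   0.1905] yaw 85.8 j6 -77.6 F [0.5 0.8 0.2] w 0.917
tool shift [ 0.5553 -0.0223  0.1009] turn -0.002 min rows 14.1
```

```bash
python3 -m crank '[[0.04,-0.0015,0,0],[0.04,-0.0015,0,0],[0.04,-0.0015,0,0],[0.04,-0.0015,0,0],[0.04,-0.0015,0,0]]' 0.08;python3 -m crank '[[0.04,-0.0015,0,0],[0.04,-0.0015,0,0],[0.04,-0.0015,0,0],[0.04,-0.0015,0,0],[0.04,-0.0015,0,0]]'; python3 -c "
from h import *;print(np.round(sense()['joints'],1))"; python3 to.py 0.4425 0.2625 0.12 85.9
```

```text
time_s: 1.77
tcp_pos: [0.4308, -0.0932, 0.1913]
ee_rot: [[0.073, 0.997, -0.0], [0.997, -0.073, 0.0], [0.0, -0.0, -1.0]]
wrist_force: [0.8, 1.3, 0.7]
gripper_width: 0.92
time_s: 2.18
tcp_pos: [0.4378, 0.1069, 0.1914]
ee_rot: [[0.073, 0.997, -0.0], [0.997, -0.073, 0.0], [0.0, -0.0, -1.0]]
wrist_force: [1.4, 0.1, 0.6]
gripper_width: 0.922
[  34.5    4.8  -22.7   -0.   -62.5 -128.6]
t 2.18 tcp [0.4378 0.1069 0.1914] yaw 85.83 j6 -128.6 F [1.4 0.1 0.6] w 0.922
tool shift [ 0.1555 -0.0067  0.0715] turn -0.001 min rows 4.3
```

```bash
python3 -m crank '[[0.039,-0.0015,0.014,0],[0.039,-0.0015,0.014,0],[0.039,-0.0015,0.014,0],[0.039,-0.0015,0.014,0],[0,0,0.014,0]]'; python3 to.py 0.4425 0.2625 0.010 85.9
```

```text
time_s: 2.6
tcp_pos: [0.445, 0.267, 0.1205]
ee_rot: [[0.068, 0.998, 0.002], [0.998, -0.068, 0.002], [0.002, 0.002, -1.0]]
wrist_force: [0.6, -0.7, 0.0]
gripper_width: 0.922
t 2.6 tcp [0.445  0.267  0.1205] yaw 86.11 j6 -142.8 F [ 0.6 -0.7  0. ] w 0.922
tool shift [-0.0049 -0.0024  0.1105] turn 0.004 min rows 2.8
```

```bash
python3 -m crank '[[0,0,0,0]]'
python3 - <<'E'
from h import *
c=grab('top','top1')
cv2.imwrite('pics/c4.png',cv2.resize(c['pixels'][160:320,180:400],None,fx=3,fy=3)[:,:,::-1])
E
python3 to.py 0.4425 0.2625 0.010 85.9
```

```text
time_s: 2.68
tcp_pos: [0.4418, 0.2613, 0.1179]
ee_rot: [[0.071, 0.997, -0.006], [0.997, -0.071, -0.005], [-0.005, -0.005, -1.0]]
wrist_force: [0.2, -0.8, -0.4]
gripper_width: 0.917
t 2.73 tcp [0.4426 0.2605 0.1195] yaw 85.88 j6 -142.7 F [-0.3 -0.4 -0.1] w 0.918
tool shift [0.0024 0.0002 0.1095] turn -0.0 min rows 2.7
```

View pics/c4.png

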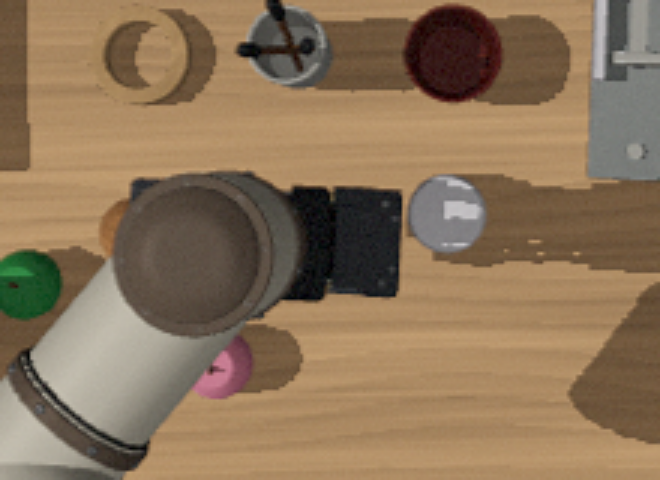

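The view shows the hand over the pear, with the tin (crop 446,213) beside the gripper body. That body stays about 80 mm up at the grasp, above the tin's 60 mm. I descend and grip.

```bash
python3 -m crank '[[0.002,0,0.03,0],[0,0,0.03,0],[0,0,0.03,0],[0,0,0.0195,0],[0,0,0,0]]'; python3 to.py 0.4425 0.2625 0.010 85.9;python3 -m crank '[[0,0,0,0],[0,0,0,0],[0,0,0,0],[0,0,0,0],[0,0,0,0]]' 0.045; python3 to.py 0.4425 0.2625 0.010 85.9
```

```text
time_s: 3.15
tcp_pos: [0.4422, 0.2597, 0.0092]
ee_rot: [[0.076, 0.997, -0.006], [0.997, -0.076, -0.005], [-0.006, -0.005, -1.0]]
wrist_force: [0.4, 0.1, -0.1]
gripper_width: 0.92
t 3.15 tcp [0.4422 0.2597 0.0092] yaw 85.66 j6 -142.9 F [ 0.4  0.1 -0.1] w 0.92
tool shift [ 0.0028  0.0001 -0.0008] turn -0.004 min rows 0.1
time_s: 3.57
tcp_pos: [0.4447, 0.2633, 0.0133]
ee_rot: [[0.073, 0.997, 0.001], [0.997, -0.073, 0.001], [0.001, 0.001, -1.0]]
wrist_force: [0.1, -1.7, 1.3]
gripper_width: 0.623
t 3.57 tcp [0.4447 0.2633 0.0133] yaw 85.81 j6 -142.9 F [ 0.1 -1.7  1.3] w 0.623
tool shift [-0.001  -0.0021  0.0033] turn -0.002 min rows 0.1
```

```bash
python3 -m crank '[[0,0,0,0],[0,0,0,0]]'
python3 - <<'E'
from h import *
c=grab('scene','sc2')
cv2.imwrite('pics/c5.png',cv2.resize(c['pixels'][130:270,320:520],None,fx=4,fy=4)[:,:,::-1])
E
```

```text
time_s: 3.73
tcp_pos: [0.4444, 0.2628, 0.013]
ee_rot: [[0.073, 0.997, 0.001], [0.997, -0.073, -0.0], [-0.0, 0.001, -1.0]]
wrist_force: [0.5, -2.2, 6.5]
gripper_width: 0.574
```

View pics/c5.png

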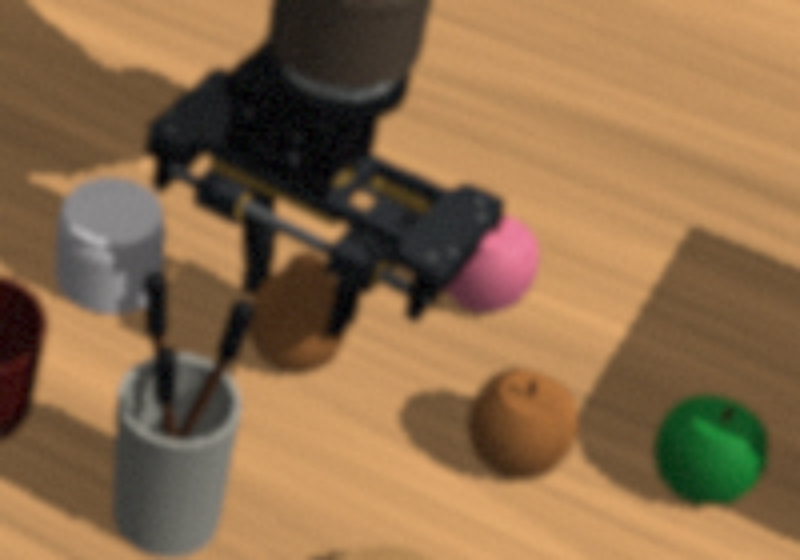

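Run:
```python
from h import *
a=load('scene0');b=load('sc2')
cv2.imwrite('pics/c6.png',np.hstack([cv2.resize(x['pixels'][180:235,370:430],None,fx=6,fy=6,interpolation=2) for x in(a,b)])[:,:,::-1])
Q=pts(b)
for v in range(195,224,3): print(v,[Q[v,u].round(3).tolist() for u in (386,394,402,406)])
s=sense();print(s['wrist_force'],s['gripper_width'],np.round(s['tcp_pos'],4))
```

```text
195 [[0.441, 0.238, 0.062], [0.445, 0.26, 0.077], [0.485, 0.293, 0.127], [0.486, 0.303, 0.133]]
198 [[0.441, 0.24, 0.053], [0.451, 0.263, 0.074], [0.485, 0.295, 0.119], [0.485, 0.304, 0.124]]
201 [[0.448, 0.244, 0.051], [0.452, 0.265, 0.067], [0.434, 0.278, 0.059], [0.458, 0.296, 0.088]]
204 [[0.453, 0.247, 0.046], [0.456, 0.268, 0.061], [0.441, 0.282, 0.056], [0.458, 0.297, 0.08]]
207 [[0.461, 0.251, 0.046], [0.457, 0.27, 0.053], [0.457, 0.289, 0.064], [0.458, 0.298, 0.07]]
210 [[0.467, 0.255, 0.043], [0.463, 0.273, 0.05], [0.458, 0.29, 0.056], [0.451, 0.297, 0.054]]
213 [[0.468, 0.257, 0.035], [0.462, 0.274, 0.039], [0.454, 0.291, 0.043], [0.435, 0.294, 0.028]]
216 [[0.47, 0.258, 0.026], [0.468, 0.278, 0.036], [0.452, 0.291, 0.031], [0.414, 0.288, -0.004]]
219 [[0.467, 0.258, 0.013], [0.467, 0.278, 0.026], [0.451, 0.292, 0.021], [0.426, 0.294, -0.002]]
222 [[0.461, 0.257, -0.003], [0.465, 0.279, 0.014], [0.438, 0.289, -0.004], [0.435, 0.298, -0.002]]
[-0.53825813 -2.27130425  6.60013747] 0.5770540425261568 [0.4445 0.2628 0.013 ]
```

View pics/c6.png

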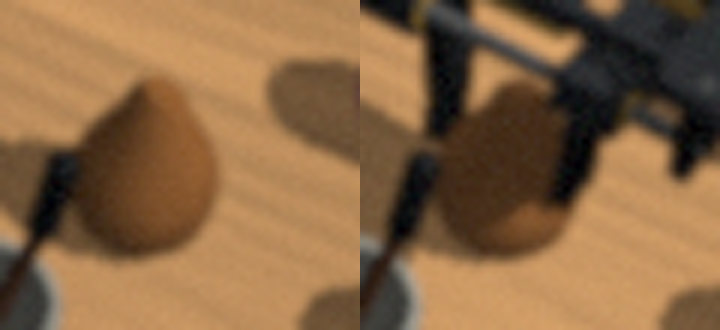

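```bash
python3 -m crank '[[0,0,0,0],[0,0,0,0],[0,0,0,0],[0,0,0,0]]' 0.08
python3 - <<'E'
from h import *
c=grab('scene','sc3')
cv2.imwrite('pics/c7.png',cv2.resize(c['pixels'][155:235,350:430],None,fx=7,fy=7,interpolation=2)[:,:,::-1])
Q=pts(c)
for v in range(195,228,2): print(v,[(c['pixels'][v,u].max(),Q[v,u].round(3).tolist()) for u in (400,404,407,410,413)])
E
```

```text
time_s: 4.12
tcp_pos: [0.4441, 0.2632, 0.0118]
ee_rot: [[0.073, 0.997, 0.0], [0.997, -0.073, 0.0], [0.0, 0.0, -1.0]]
wrist_force: [-0.3, -0.1, 0.0]
gripper_width: 0.79
195 [(np.uint8(110), [0.433, 0.27, 0.073]), (np.uint8(117), [0.477, 0.295, 0.123]), (np.uint8(32), [0.486, 0.305, 0.135]), (np.uint8(44), [0.48, 0.31, 0.133]), (np.uint8(28), [0.48, 0.316, 0.136])]
197 [(np.uint8(74), [0.441, 0.274, 0.076]), (np.uint8(181), [0.358, 0.254, -0.003]), (np.uint8(21), [0.484, 0.305, 0.128]), (np.uint8(25), [0.486, 0.312, 0.133]), (np.uint8(22), [0.483, 0.318, 0.133])]
199 [(np.uint8(66), [0.445, 0.276, 0.073]), (np.uint8(166), [0.361, 0.256, -0.006]), (np.uint8(32), [0.487, 0.307, 0.124]), (np.uint8(22), [0.484, 0.313, 0.126]), (np.uint8(21), [0.488, 0.321, 0.133])]
201 [(np.uint8(63), [0.445, 0.277, 0.067]), (np.uint8(134), [0.37, 0.26, -0.004]), (np.uint8(111), [0.485, 0.307, 0.117]), (np.uint8(16), [0.485, 0.314, 0.121]), (np.uint8(22), [0.486, 0.321, 0.126])]
203 [(np.uint8(66), [0.448, 0.279, 0.064]), (np.uint8(91), [0.432, 0.283, 0.053]), (np.uint8(129), [0.454, 0.298, 0.08]), (np.uin
[... 1809 characters left out ...]
nt8(202), [0.427, 0.305, -0.001]), (np.uint8(201), [0.422, 0.311, -0.002])]
223 [(np.uint8(198), [0.443, 0.287, -0.004]), (np.uint8(203), [0.44, 0.295, -0.002]), (np.uint8(200), [0.436, 0.301, -0.002]), (np.uint8(202), [0.431, 0.307, -0.003]), (np.uint8(200), [0.425, 0.313, -0.005])]
225 [(np.uint8(205), [0.454, 0.291, 0.001]), (np.uint8(205), [0.444, 0.298, -0.004]), (np.uint8(201), [0.441, 0.304, -0.002]), (np.uint8(202), [0.438, 0.31, -0.001]), (np.uint8(203), [0.436, 0.317, 0.001])]
227 [(np.uint8(198), [0.457, 0.293, -0.002]), (np.uint8(205), [0.45, 0.301, -0.004]), (np.uint8(209), [0.449, 0.308, -0.001]), (np.uint8(206), [0.443, 0.313, -0.002]), (np.uint8(203), [0.439, 0.319, -0.003])]
```

View pics/c7.png

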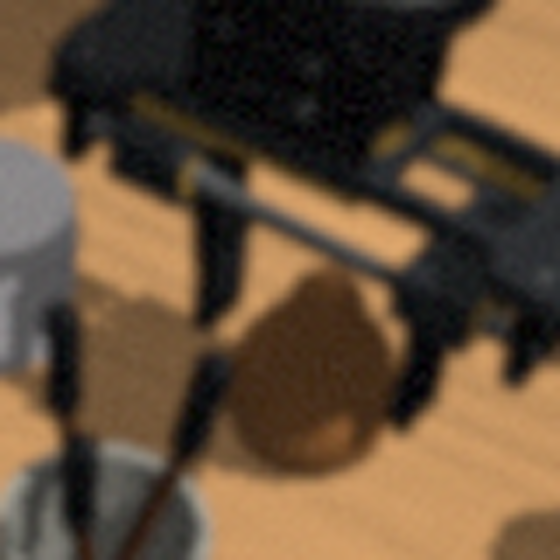

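Run:
```python
from h import *
c=load('sc3');t=load('top1')
for z in(.012,.03,.045):
  for d in(-.04,.04): 
    p=[.444+.073*d,.263+.997*d,z]; print(z,d,np.round(proj(c,p),1))
Q=pts(c)
w=Q[150:225,340:440].reshape(-1,3);px=c['pixels'][150:225,340:440].reshape(-1,3).max(1);m=(px<50)&(w[:,2]>.0)&(w[:,2]<.2)&(w[:,0]<.48)
w=w[m]
for side in(w[w[:,1]>.27],w[w[:,1]<.255]): 
    o=side[side[:,2].argsort()][:12]; print(o.round(3).tolist())
s=sense();print(np.round(s['joints'],2))
```

```text
0.012 -0.04 [378.3 207.2]
0.012 0.04 [406.3 222.1]
0.03 -0.04 [379. 202.]
0.03 0.04 [407.4 217. ]
0.045 -0.04 [379.6 197.6]
0.045 0.04 [408.3 212.6]
[[0.441, 0.293, 0.036], [0.458, 0.305, 0.048], [0.458, 0.3, 0.048], [0.456, 0.298, 0.049], [0.458, 0.302, 0.049], [0.456, 0.301, 0.051], [0.458, 0.304, 0.051], [0.449, 0.307, 0.051], [0.458, 0.306, 0.052], [0.456, 0.3, 0.053], [0.453, 0.299, 0.053], [0.458, 0.304, 0.054]]
[[0.46, 0.242, 0.025], [0.459, 0.243, 0.036], [0.45, 0.226, 0.046], [0.453, 0.225, 0.048], [0.452, 0.23, 0.049], [0.45, 0.226, 0.05], [0.449, 0.225, 0.052], [0.447, 0.229, 0.052], [0.452, 0.229, 0.052], [0.443, 0.23, 0.053], [0.449, 0.225, 0.054], [0.44, 0.231, 0.054]]
[ 4.8680e+01  2.3640e+01 -2.7550e+01 -1.0000e-02 -3.8800e+01 -1.4286e+02]
```

Depth and rays put the real fingertips at z≈0.045 while the TCP reads 0.012, so they sit well above the reported TCP. The first squeeze therefore took the pear's taper, at 50 mm width. The pear is still standing. I lower in small steps, watching the force, and look again.

```bash
python3 -m crank '[[0,0,0.006,0],[0,0,0.005,0]]' 0.08; python3 -m crank '[[0,0,0.003,0],[0,0,0,0]]'
python3 - <<'E'
from h import *
c=grab('scene','sc4')
cv2.imwrite('pics/c8.png',cv2.resize(c['pixels'][155:235,350:430],None,fx=7,fy=7,interpolation=2)[:,:,::-1])
Q=pts(c)
w=Q[150:230,340:440].reshape(-1,3);px=c['pixels'][150:230,340:440].reshape(-1,3).max(1);m=(px<50)&(w[:,2]>.0)&(w[:,2]<.2)&(w[:,0]<.48)
w=w[m]
for side in(w[w[:,1]>.27],w[w[:,1]<.255]): 
    o=side[side[:,2].argsort()][:12]; print(o.round(3).tolist())
E
```

```text
time_s: 4.33
tcp_pos: [0.4441, 0.2631, 0.0005]
ee_rot: [[0.073, 0.997, 0.0], [0.997, -0.073, 0.0], [0.0, 0.0, -1.0]]
wrist_force: [-0.2, 0.9, -0.1]
gripper_width: 0.903
time_s: 4.5
tcp_pos: [0.4435, 0.2624, -0.0033]
ee_rot: [[0.073, 0.997, -0.002], [0.997, -0.073, -0.002], [-0.002, -0.002, -1.0]]
wrist_force: [-0.8, -0.7, -0.1]
gripper_width: 0.918
[[0.46, 0.31, 0.035], [0.454, 0.312, 0.038], [0.46, 0.31, 0.038], [0.45, 0.312, 0.038], [0.459, 0.312, 0.039], [0.445, 0.312, 0.041], [0.451, 0.312, 0.043], [0.46, 0.311, 0.043], [0.456, 0.312, 0.043], [0.459, 0.308, 0.044], [0.462, 0.31, 0.044], [0.46, 0.311, 0.047]]
[[0.448, 0.222, 0.028], [0.446, 0.224, 0.028], [0.449, 0.219, 0.031], [0.442, 0.224, 0.031], [0.448, 0.224, 0.032], [0.45, 0.217, 0.034], [0.438, 0.224, 0.035], [0.448, 0.223, 0.036], [0.452, 0.223, 0.036], [0.462, 0.245, 0.036], [0.452, 0.22, 0.037], [0.445, 0.224, 0.037]]
```

View pics/c8.png

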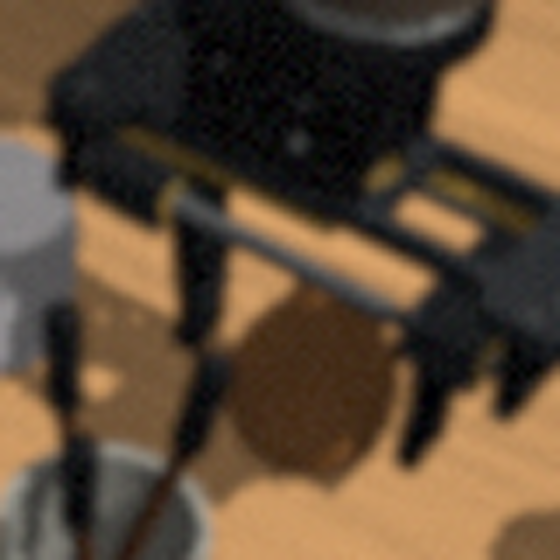

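```bash
python3 -m crank '[[0,0,0.004,0],[0,0,0.004,0]]' 0.08; python3 -m crank '[[0,0,0.004,0],[0,0,0.003,0],[0,0,0,0]]'; python3 -m crank '[[0,0,0,0],[0,0,0,0],[0,0,0,0],[0,0,0,0],[0,0,0,0]]' 0.045;  python3 -m crank '[[0,0,0,0],[0,0,0,0]]'
python3 - <<'E'
from h import *
c=grab('scene','sc5')
cv2.imwrite('pics/c9.png',cv2.resize(c['pixels'][155:235,350:430],None,fx=7,fy=7,interpolation=2)[:,:,::-1])
E
```

```text
time_s: 4.72
tcp_pos: [0.4444, 0.2632, -0.0101]
ee_rot: [[0.073, 0.997, 0.001], [0.997, -0.073, 0.001], [0.001, 0.0, -1.0]]
wrist_force: [0.2, -0.2, 0.6]
gripper_width: 0.913
time_s: 4.97
tcp_pos: [0.4437, 0.2625, -0.0179]
ee_rot: [[0.073, 0.997, -0.001], [0.997, -0.073, -0.001], [-0.001, -0.001, -1.0]]
wrist_force: [0.1, 0.5, -0.5]
gripper_width: 0.922
time_s: 5.38
tcp_pos: [0.4443, 0.2631, -0.0168]
ee_rot: [[0.073, 0.997, 0.0], [0.997, -0.073, 0.0], [0.0, 0.0, -1.0]]
wrist_force: [-1.0, 0.6, 0.4]
gripper_width: 0.677
time_s: 5.55
tcp_pos: [0.4443, 0.2631, -0.0169]
ee_rot: [[0.073, 0.997, 0.0], [0.997, -0.073, 0.0], [0.0, 0.0, -1.0]]
wrist_force: [-0.1, 0.4, -0.3]
gripper_width: 0.678
```

View pics/c9.png

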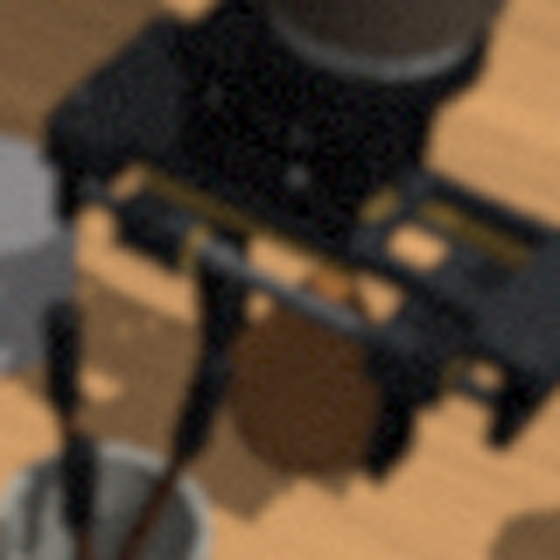

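Grip is solid: 59 mm, steady, pear upright between the pads. I lift and carry, with a look on the way.

```bash
python3 -m crank '[[0,0,-0.01,0],[0,0,-0.03,0],[0,0,-0.035,0],[0,0,-0.035,0],[0,0,-0.03,0]]'; python3 -c "
from h import *
for y in(-.07,.07): print(toworld([.024,y,0]))"; python3 to.py 0.612 -0.216 0.12 85.9
```

```text
time_s: 6.02
tcp_pos: [0.4443, 0.263, 0.1258]
ee_rot: [[0.073, 0.997, 0.001], [0.997, -0.073, 0.001], [0.001, 0.001, -1.0]]
wrist_force: [0.6, 0.6, -0.6]
gripper_width: 0.677
[ 0.61193337 -0.2160369   0.        ]
[ 0.62194377 -0.07639524  0.        ]
t 6.02 tcp [0.4443 0.263  0.1258] yaw 85.82 j6 -142.9 F [ 0.6  0.6 -0.6] w 0.677
tool shift [-0.4655  0.2022  0.0055] turn -0.001 min rows 12.7
```

```bash
python3 -m crank '[[-0.02,0.01,0,0],[-0.033,0.0144,0,0],[-0.035,0.015,0,0],[-0.035,0.015,0,0],[-0.035,0.015,0,0]]'; python3 -m crank '[[-0.035,0.015,0,0],[-0.035,0.015,0,0],[-0.035,0.015,0,0],[-0.035,0.015,0,0],[-0.035,0.015,0,0]]';python3 -m crank '[[-0.035,0.015,0,0],[-0.035,0.015,0,0],[-0.03,0.013,0,0],[-0.02,0.009,0,0],[0,0,0,0]]'; python3 to.py 0.612 -0.216 0.12 85.9
```

```text
time_s: 6.43
tcp_pos: [0.5018, 0.0988, 0.1237]
ee_rot: [[0.072, 0.997, 0.0], [0.997, -0.072, 0.0], [0.0, 0.0, -1.0]]
wrist_force: [1.3, -0.1, -0.3]
gripper_width: 0.681
time_s: 6.85
tcp_pos: [0.5638, -0.0816, 0.1236]
ee_rot: [[0.073, 0.997, 0.0], [0.997, -0.073, 0.0], [0.0, 0.0, -1.0]]
wrist_force: [0.5, 0.4, 0.2]
gripper_width: 0.676
time_s: 7.27
tcp_pos: [0.6075, -0.2071, 0.1227]
ee_rot: [[0.078, 0.997, 0.0], [0.997, -0.078, -0.001], [-0.001, 0.0, -1.0]]
wrist_force: [0.8, -0.6, -0.6]
gripper_width: 0.679
t 7.27 tcp [ 0.6075 -0.2071  0.1227] yaw 85.55 j6 -90.1 F [ 0.8 -0.6 -0.6] w 0.679
tool shift [-0.0085  0.0052  0.0027] turn -0.006 min rows 0.3
```

```bash
python3 -m crank '[[-0.0085,0.005,0,0],[0,0,0.025,0],[0,0,0.02,0],[0,0,0,0]]'
python3 - <<'E'
from h import *
c=grab('scene','sc6'); t=grab('top','t6')
cv2.imwrite('pics/c10.png',cv2.resize(c['pixels'][90:230,120:320],None,fx=4,fy=4,interpolation=2)[:,:,::-1])
cv2.imwrite('pics/c11.png',cv2.resize(t['pixels'][120:260,360:520],None,fx=4,fy=4,interpolation=2)[:,:,::-1])
E
python3 to.py 0.612 -0.216 -0.005 85.9
```

```text
time_s: 7.6
tcp_pos: [0.6078, -0.2106, 0.0737]
ee_rot: [[0.074, 0.997, -0.009], [0.997, -0.074, 0.003], [0.002, -0.009, -1.0]]
wrist_force: [-1.1, -0.1, -1.7]
gripper_width: 0.678
t 7.7 tcp [ 0.611  -0.2115  0.078 ] yaw 85.88 j6 -89.4 F [ 0.8  1.1 -0.2] w 0.678
tool shift [-0.0044  0.0015  0.083 ] turn -0.0 min rows 2.1
```

View pics/c10.png

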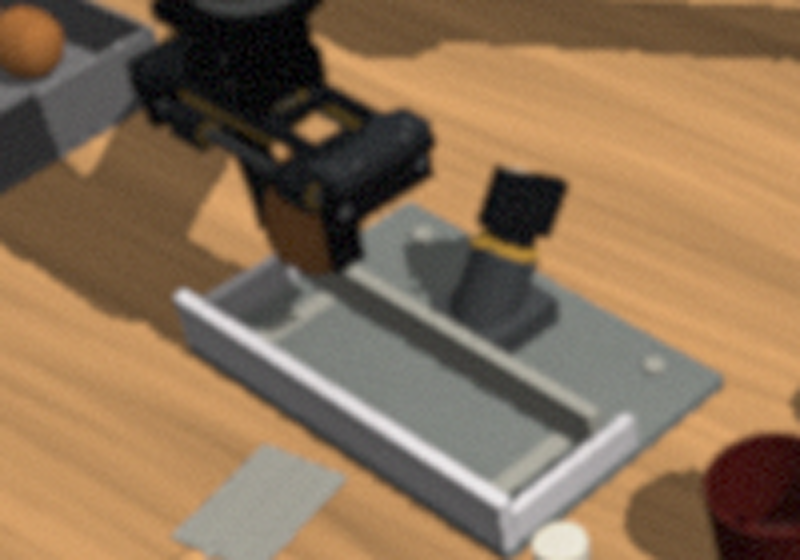

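View pics/c11.png

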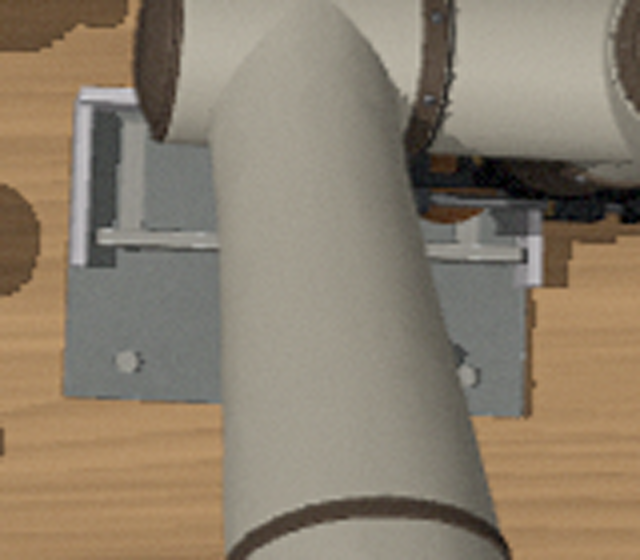

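Run:
```python
from h import *
c=load('sc6');Q=pts(c)
px=c['pixels'].astype(int)
m=(px[...,0]-px[...,2]>25)&(c['depth']>0)&(Q[...,2]>.085)&(Q[...,2]<.17); m[:140]=0;m[162:]=0;m[:,:180]=0;m[:,206:]=0
w=Q[m];print(m.sum());print(w[::8].round(3).tolist(), torig(w).min(0).round(3),torig(w).max(0).round(3))
print('exp bottom',np.round(proj(c,[.611+.018*.6,-.2115+.018*.4,.095]),1))
```

```text
227
[[0.617, -0.244, 0.125], [0.625, -0.222, 0.137], [0.627, -0.22, 0.136], [0.616, -0.248, 0.114], [0.626, -0.202, 0.141], [0.629, -0.219, 0.132], [0.621, -0.195, 0.138], [0.63, -0.215, 0.131], [0.623, -0.193, 0.136], [0.633, -0.212, 0.132], [0.625, -0.191, 0.136], [0.633, -0.209, 0.129], [0.623, -0.192, 0.131], [0.632, -0.207, 0.127], [0.622, -0.19, 0.128], [0.635, -0.201, 0.128], [0.621, -0.188, 0.126], [0.632, -0.197, 0.125], [0.619, -0.184, 0.123], [0.631, -0.195, 0.122], [0.622, -0.178, 0.124], [0.629, -0.192, 0.119], [0.634, -0.209, 0.112], [0.624, -0.192, 0.113], [0.631, -0.199, 0.111], [0.619, -0.183, 0.111], [0.624, -0.189, 0.108], [0.624, -0.191, 0.104], [0.622, -0.19, 0.1]] [ 0.025 -0.102  0.094] [ 0.046 -0.031  0.145]
exp bottom [195.3 156.4]
```

```bash
python3 -m crank '[[-0.0045,0.0015,0.02,0],[0,0,0.025,0],[0,0,0.02,0],[0,0,0.008,0],[0,0,0,0]]'; python3 to.py 0.612 -0.216 -0.005 85.9
```

```text
time_s: 8.12
tcp_pos: [0.6119, -0.2161, 0.0043]
ee_rot: [[0.072, 0.997, -0.002], [0.997, -0.072, 0.0], [-0.0, -0.002, -1.0]]
wrist_force: [-0.1, 0.4, -0.6]
gripper_width: 0.678
t 8.12 tcp [ 0.6119 -0.2161  0.0043] yaw 85.85 j6 -89.0 F [-0.1  0.4 -0.6] w 0.678
tool shift [0.0002 0.0001 0.0093] turn -0.001 min rows 0.2
```

```bash
python3 -m crank '[[0,0,0.004,0],[0,0,0.003,0],[0,0,0.001,0],[0,0,0,0]]'; python3 -m crank '[[0,0,0.001,0],[0,0,0,0]]'; python3 to.py 0.612 -0.216 -0.005 85.9
```

```text
time_s: 8.45
tcp_pos: [0.613, -0.2166, -0.0022]
ee_rot: [[0.073, 0.997, 0.001], [0.997, -0.073, -0.0], [-0.0, 0.001, -1.0]]
wrist_force: [-0.3, 0.2, -0.3]
gripper_width: 0.674
time_s: 8.62
tcp_pos: [0.6127, -0.2166, -0.0037]
ee_rot: [[0.073, 0.997, 0.001], [0.997, -0.073, -0.0], [-0.0, 0.001, -1.0]]
wrist_force: [-0.3, -0.5, -1.1]
gripper_width: 0.675
t 8.62 tcp [ 0.6127 -0.2166 -0.0037] yaw 85.81 j6 -89.0 F [-0.3 -0.5 -1.1] w 0.675
tool shift [ 0.0006 -0.0007  0.0013] turn -0.002 min rows 0.0
```

```bash
python3 -m crank '[[0,0,0.001,0],[0,0,0,0]]'; python3 -m crank '[[0,0,0.001,0],[0,0,0,0]]'
```

```text
time_s: 8.78
tcp_pos: [0.6127, -0.2167, -0.0048]
ee_rot: [[0.073, 0.997, 0.001], [0.997, -0.073, -0.0], [-0.0, 0.001, -1.0]]
wrist_force: [-0.2, -0.3, -0.1]
gripper_width: 0.676
time_s: 8.95
tcp_pos: [0.6127, -0.2167, -0.0049]
ee_rot: [[0.073, 0.997, 0.001], [0.997, -0.073, -0.0], [-0.0, 0.001, -1.0]]
wrist_force: [-0.5, -0.7, 4.9]
gripper_width: 0.676
```

Touchdown at 4.9 N. I release and rise.

```bash
python3 -m crank '[[0,0,0,0],[0,0,0,0],[0,0,0,0],[0,0,0,0]]' 0.076; python3 -m crank '[[0,0,-0.015,0],[0,0,-0.03,0],[0,0,-0.035,0],[0,0,-0.035,0],[0,0,-0.02,0]]' ; python3 to.py 0.4445 0.4075 0.125 85.9; python3 -c "
from h import *;print(np.round(sense()['joints'],1))"
```

```text
time_s: 9.28
tcp_pos: [0.6123, -0.2166, -0.0063]
ee_rot: [[0.073, 0.997, -0.0], [0.997, -0.073, 0.0], [0.0, -0.0, -1.0]]
wrist_force: [1.5, -0.3, -0.2]
gripper_width: 0.85
time_s: 9.7
tcp_pos: [0.6142, -0.2172, 0.1334]
ee_rot: [[0.072, 0.997, 0.006], [0.997, -0.072, -0.002], [-0.001, 0.006, -1.0]]
wrist_force: [1.7, -0.7, 1.7]
gripper_width: 0.875
t 9.7 tcp [ 0.6142 -0.2172  0.1334] yaw 85.84 j6 -89.0 F [ 1.7 -0.7  1.7] w 0.875
tool shift [ 0.6108 -0.2146  0.0062] turn -0.001 min rows 16.2
[ -5.2  26.8  -0.6   0.1 -62.3 -89. ]
```

```bash
python3 -m crank '[[0.02,-0.02,0,0],[0.03,-0.027,0,0],[0.03,-0.027,0,0],[0.03,-0.027,0,0],[0.03,-0.027,0,0]]' 0.08; python3 -m crank '[[0.03,-0.027,0,0],[0.03,-0.027,0,0],[0.035,-0.02,0,0],[0.04,-0.0126,0,0],[0.04,0,0,0]]';python3 -m crank '[[0.04,0,0,0],[0.04,0,0,0],[0.04,0,0,0],[0.04,0,0,0],[0.04,0,0,0]]'; python3 to.py 0.4445 0.4075 0.125 85.9
```

```text
time_s: 10.12
tcp_pos: [0.4936, -0.0667, 0.1287]
ee_rot: [[0.074, 0.997, -0.0], [0.997, -0.074, 0.0], [0.0, -0.0, -1.0]]
wrist_force: [0.4, 0.2, 0.0]
gripper_width: 0.912
time_s: 10.53
tcp_pos: [0.4187, 0.1137, 0.1293]
ee_rot: [[0.073, 0.997, -0.0], [0.997, -0.073, 0.0], [0.0, -0.0, -1.0]]
wrist_force: [1.6, -1.1, 0.6]
gripper_width: 0.922
time_s: 10.95
tcp_pos: [0.4357, 0.3145, 0.129]
ee_rot: [[0.073, 0.997, 0.0], [0.997, -0.073, 0.0], [0.0, 0.0, -1.0]]
wrist_force: [0.6, -0.4, -1.0]
gripper_width: 0.92
t 10.95 tcp [0.4357 0.3145 0.129 ] yaw 85.84 j6 -147.3 F [ 0.6 -0.4 -1. ] w 0.92
tool shift [0.0934 0.002  0.004 ] turn -0.001 min rows 2.3
```

```bash
python3 -m crank '[[0.033,0.001,0,0],[0.033,0.001,0,0],[0.024,0,0,0],[0,0,0.03,0],[0,0,0.02,0]]'; python3 -m crank '[[0,0,0,0]]'
python3 - <<'E'
from h import *
c=grab('scene','sc7')
cv2.imwrite('pics/c12.png',cv2.resize(c['pixels'][150:270,380:530],None,fx=4,fy=4,interpolation=2)[:,:,::-1])
E
python3 to.py 0.4445 0.407 -0.017 85.9
```

```text
time_s: 11.37
tcp_pos: [0.4444, 0.4039, 0.0776]
ee_rot: [[0.072, 0.997, -0.0], [0.997, -0.072, 0.001], [0.001, -0.0, -1.0]]
wrist_force: [-1.5, -0.4, -1.2]
gripper_width: 0.927
time_s: 11.45
tcp_pos: [0.4421, 0.3998, 0.0739]
ee_rot: [[0.074, 0.997, -0.007], [0.997, -0.074, -0.007], [-0.008, -0.006, -1.0]]
wrist_force: [-0.4, -1.9, -1.3]
gripper_width: 0.919
t 11.5 tcp [0.4435 0.4006 0.0765] yaw 85.81 j6 -151.8 F [ 1.  -0.1  0.4] w 0.919
tool shift [0.0069 0.0008 0.0935] turn -0.002 min rows 2.3
```

View pics/c12.png

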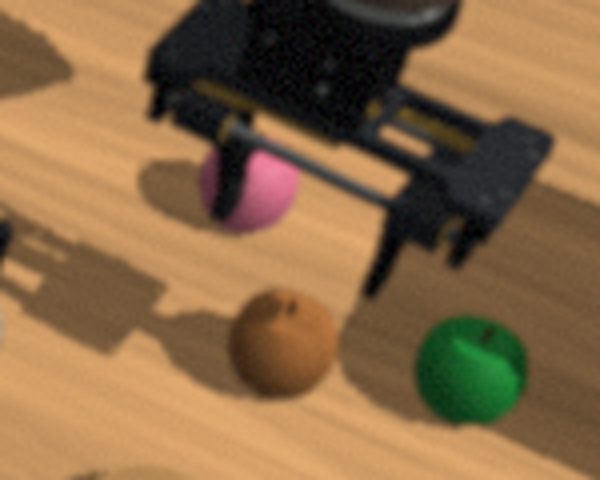

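```bash
python3 -m crank '[[0.0065,0.001,0.015,0],[0,0,0.025,0],[0,0,0.025,0],[0,0,0.015,0],[0,0,0.008,0]]' 0.08;python3 -m crank '[[0,0,0.003,0],[0,0,0.002,0],[0,0,0,0]]'; python3 to.py 0.4445 0.407 -0.017 85.9
```

```text
time_s: 11.92
tcp_pos: [0.4463, 0.408, -0.0096]
ee_rot: [[0.073, 0.997, -0.0], [0.997, -0.073, -0.001], [-0.001, -0.0, -1.0]]
wrist_force: [-0.1, -0.1, -0.4]
gripper_width: 0.918
time_s: 12.17
tcp_pos: [0.4469, 0.4092, -0.0128]
ee_rot: [[0.073, 0.997, 0.001], [0.997, -0.073, 0.002], [0.002, 0.001, -1.0]]
wrist_force: [-0.1, 1.0, -0.2]
gripper_width: 0.918
t 12.17 tcp [ 0.4469  0.4092 -0.0128] yaw 85.81 j6 -152.0 F [-0.1  1.  -0.2] w 0.918
tool shift [-0.0024 -0.0023  0.0042] turn -0.001 min rows 0.1
```

```bash
python3 -m crank '[[-0.001,-0.001,0.003,0],[0,0,0,0],[0,0,0,0]]' 0.08; python3 -m crank '[[0,0,0,0],[0,0,0,0],[0,0,0,0],[0,0,0,0],[0,0,0,0]]' 0.045;python3 -m crank '[[0,0,0,0],[0,0,0,0]]'
python3 - <<'E'
from h import *
c=grab('scene','sc8')
cv2.imwrite('pics/c13.png',cv2.resize(c['pixels'][150:270,380:530],None,fx=4,fy=4,interpolation=2)[:,:,::-1])
E
python3 to.py 0.4445 0.407 -0.017 85.9
```

```text
time_s: 12.42
tcp_pos: [0.4452, 0.4077, -0.0164]
ee_rot: [[0.073, 0.997, 0.001], [0.997, -0.073, 0.001], [0.001, 0.0, -1.0]]
wrist_force: [0.6, -0.3, -0.4]
gripper_width: 0.917
time_s: 12.83
tcp_pos: [0.4451, 0.4075, -0.0169]
ee_rot: [[0.073, 0.997, -0.0], [0.997, -0.073, -0.0], [-0.0, -0.0, -1.0]]
wrist_force: [-0.1, -0.7, 1.5]
gripper_width: 0.679
time_s: 13.0
tcp_pos: [0.4451, 0.4075, -0.017]
ee_rot: [[0.073, 0.997, -0.0], [0.997, -0.073, -0.0], [-0.0, -0.0, -1.0]]
wrist_force: [0.2, -0.8, 1.6]
gripper_width: 0.682
t 13.05 tcp [ 0.4451  0.4074 -0.017 ] yaw 85.81 j6 -152.0 F [ 0.1 -1.1  1.9] w 0.678
tool shift [-0.0005 -0.0006  0.    ] turn -0.002 min rows 0.0
```

View pics/c13.png

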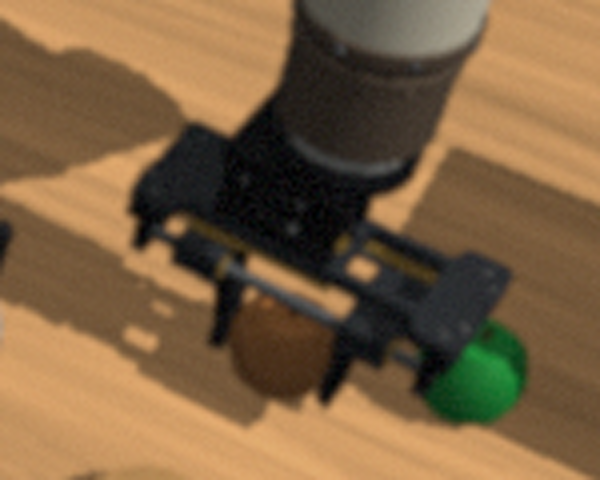

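The apple is held at 59 mm, and the green look-alike is still at crop (471,370), where it was. I lift and carry.

```bash
python3 -m crank '[[0,0,-0.01,0],[0,0,-0.03,0],[0,0,-0.035,0],[0,0,-0.035,0],[0,0,-0.03,0]]'; python3 to.py 0.622 -0.0764 0.12 85.9; python3 -m crank '[[-0.02,0,0,0],[-0.035,0,0,0],[-0.04,0,0,0],[-0.04,0,0,0],[-0.04,0,0,0]]'; python3 -m crank '[[-0.035,0.01,0,0],[-0.03,0.028,0,0],[-0.03,0.028,0,0],[-0.03,0.028,0,0],[-0.03,0.028,0,0]]'; python3 to.py 0.622 -0.0764 0.12 85.9
```

```text
time_s: 13.47
tcp_pos: [0.4454, 0.4078, 0.1258]
ee_rot: [[0.073, 0.997, 0.001], [0.997, -0.073, 0.001], [0.002, 0.001, -1.0]]
wrist_force: [0.6, 0.9, -1.5]
gripper_width: 0.678
t 13.47 tcp [0.4454 0.4078 0.1258] yaw 85.82 j6 -152.0 F [ 0.6  0.9 -1.5] w 0.678
tool shift [-0.47    0.2115  0.0053] turn -0.001 min rows 12.9
time_s: 13.88
tcp_pos: [0.4316, 0.2314, 0.1233]
ee_rot: [[0.072, 0.997, 0.0], [0.997, -0.072, 0.0], [0.0, 0.0, -1.0]]
wrist_force: [1.3, -0.4, -0.7]
gripper_width: 0.675
time_s: 14.3
tcp_pos: [0.5435, 0.0679, 0.1238]
ee_rot: [[0.073, 0.997, 0.001], [0.997, -0.073, 0.001], [0.001, 0.001, -1.0]]
wrist_force: [-0.4, 1.7, -0.7]
gripper_width: 0.677
t 14.3 tcp [0.5435 0.0679 0.1238] yaw 85.82 j6 -118.2 F [-0.4  1.7 -0.7] w 0.677
tool shift [-0.1382  0.0888  0.0038] turn -0.001 min rows 4.1
```

```bash
python3 -m crank '[[-0.03,0.02,0,0],[-0.03,0.02,0,0],[-0.025,0.016,0,0],[-0.015,0.01,0,0],[0,0,0,0]]'; python3 -m crank '[[0,0,0,0]]'; python3 to.py 0.622 -0.0764 0.03 85.9
```

```text
time_s: 14.72
tcp_pos: [0.6024, -0.0382, 0.1228]
ee_rot: [[0.077, 0.997, 0.0], [0.997, -0.077, -0.0], [-0.0, 0.0, -1.0]]
wrist_force: [0.1, 1.7, -0.6]
gripper_width: 0.675
time_s: 14.8
tcp_pos: [0.601, -0.0359, 0.1228]
ee_rot: [[0.075, 0.997, -0.001], [0.997, -0.075, 0.0], [0.0, -0.001, -1.0]]
wrist_force: [0.2, 0.6, -1.0]
gripper_width: 0.681
t 14.8 tcp [ 0.601  -0.0359  0.1228] yaw 85.67 j6 -106.3 F [ 0.2  0.6 -1. ] w 0.681
tool shift [-0.0388  0.0241  0.0927] turn -0.004 min rows 2.6
```

```bash
python3 -m crank '[[-0.02,0.012,0,0],[-0.014,0.009,0,0],[-0.0048,0.003,0.01,0],[0,0,0.02,0],[0,0,0.01,0]]'; python3 -m crank '[[0,0,0,0]]'
python3 - <<'E'
from h import *
c=grab('scene','sc9')
cv2.imwrite('pics/c14.png',cv2.resize(c['pixels'][90:230,140:340],None,fx=4,fy=4,interpolation=2)[:,:,::-1])
E
python3 to.py 0.622 -0.0764 -0.002 85.9
```

```text
time_s: 15.22
tcp_pos: [0.6203, -0.0745, 0.0806]
ee_rot: [[0.073, 0.997, -0.003], [0.997, -0.073, 0.001], [0.001, -0.004, -1.0]]
wrist_force: [-1.2, -0.2, -2.2]
gripper_width: 0.678
time_s: 15.3
tcp_pos: [0.6192, -0.0744, 0.0795]
ee_rot: [[0.073, 0.997, -0.007], [0.997, -0.073, 0.0], [-0.0, -0.007, -1.0]]
wrist_force: [-0.2, 0.1, -1.9]
gripper_width: 0.673
t 15.35 tcp [ 0.6206 -0.0746  0.0813] yaw 85.87 j6 -102.1 F [-0.5  0.4 -1.5] w 0.677
tool shift [-0.0016  0.0019  0.0833] turn -0.001 min rows 2.1
```

View pics/c14.png

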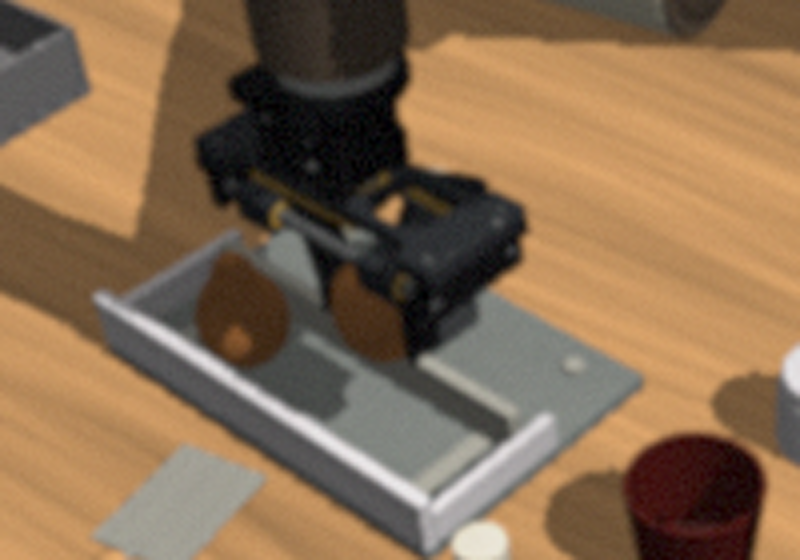

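The pear stands upright in the bay (crop 240,310). The apple hangs over its spot, so I lower it.

```bash
python3 -m crank '[[-0.0015,0.0015,0.02,0],[0,0,0.025,0],[0,0,0.02,0],[0,0,0.01,0],[0,0,0,0]]'; python3 -m crank '[[0,0,0.004,0],[0,0,0.003,0],[0,0,0,0]]';  python3 -m crank '[[0,0,0.001,0],[0,0,0,0]]'
```

```text
time_s: 15.77
tcp_pos: [0.6221, -0.0766, 0.0061]
ee_rot: [[0.073, 0.997, -0.004], [0.997, -0.073, -0.0], [-0.001, -0.004, -1.0]]
wrist_force: [-0.1, -0.5, -2.4]
gripper_width: 0.678
time_s: 16.02
tcp_pos: [0.6243, -0.0769, 0.0018]
ee_rot: [[0.073, 0.997, 0.002], [0.997, -0.073, 0.0], [0.0, 0.002, -1.0]]
wrist_force: [-0.7, 0.4, -1.9]
gripper_width: 0.677
time_s: 16.18
tcp_pos: [0.6241, -0.0771, 0.0007]
ee_rot: [[0.073, 0.997, 0.001], [0.997, -0.073, 0.0], [0.0, 0.001, -1.0]]
wrist_force: [-0.3, -0.1, -1.9]
gripper_width: 0.675
```

```bash
python3 -m crank '[[0,0,0.003,0],[0,0,0,0]]';  python3 -m crank '[[0,0,0.001,0],[0,0,0,0]]'; python3 -m crank '[[0,0,0.001,0],[0,0,0,0]]'
```

```text
time_s: 16.35
tcp_pos: [0.6235, -0.0771, -0.0032]
ee_rot: [[0.073, 0.997, -0.0], [0.997, -0.073, 0.0], [0.0, -0.0, -1.0]]
wrist_force: [0.2, -0.4, -1.6]
gripper_width: 0.678
time_s: 16.52
tcp_pos: [0.6235, -0.0771, -0.0043]
ee_rot: [[0.073, 0.997, -0.0], [0.997, -0.073, -0.0], [-0.0, -0.0, -1.0]]
wrist_force: [-0.0, -0.6, -1.3]
gripper_width: 0.676
time_s: 16.68
tcp_pos: [0.6238, -0.0771, -0.0049]
ee_rot: [[0.073, 0.997, 0.0], [0.997, -0.073, -0.0], [-0.0, 0.0, -1.0]]
wrist_force: [0.8, 0.3, 0.1]
gripper_width: 0.679
```

```bash
python3 -m crank '[[0,0,0.0005,0],[0,0,0,0]]'; python3 -m crank '[[0,0,0,0],[0,0,0,0],[0,0,0,0],[0,0,0,0]]' 0.076; python3 -m crank '[[0,0,-0.015,0],[0,0,-0.03,0],[0,0,-0.035,0],[0,0,-0.035,0],[0,0,-0.035,0]]' ;python3 -m crank '[[0,-0.02,-0.03,0],[0,-0.03,-0.02,0],[0,-0.035,0,0],[0,-0.035,0,0],[0,-0.035,0,0]]' 0.0
python3 - <<'E'
from h import *
c=grab('scene','sc10'); t=grab('top','t10')
cv2.imwrite('pics/c15.png',cv2.resize(c['pixels'][90:230,140:340],None,fx=4,fy=4,interpolation=2)[:,:,::-1])
cv2.imwrite('pics/c16.png',cv2.resize(t['pixels'][120:260,360:520],None,fx=4,fy=4,interpolation=2)[:,:,::-1])
E
python3 to.py 0.5 -0.1 0.15 85.9
```

```text
time_s: 16.85
tcp_pos: [0.6238, -0.0771, -0.005]
ee_rot: [[0.073, 0.997, 0.0], [0.997, -0.073, -0.0], [-0.0, 0.0, -1.0]]
wrist_force: [-1.0, 0.2, 3.5]
gripper_width: 0.678
time_s: 17.18
tcp_pos: [0.6236, -0.0771, -0.0057]
ee_rot: [[0.073, 0.997, -0.0], [0.997, -0.073, 0.0], [0.0, -0.0, -1.0]]
wrist_force: [-0.8, -0.3, 0.1]
gripper_width: 0.844
time_s: 17.6
tcp_pos: [0.6233, -0.0772, 0.1458]
ee_rot: [[0.073, 0.997, -0.001], [0.997, -0.073, -0.0], [-0.0, -0.001, -1.0]]
wrist_force: [0.8, 0.1, -0.1]
gripper_width: 0.868
time_s: 18.02
tcp_pos: [0.4676, -0.0657, 0.1946]
ee_rot: [[0.074, 0.997, 0.001], [0.997, -0.074, 0.0], [0.0, 0.001, -1.0]]
wrist_force: [-0.2, 0.2, 0.0]
gripper_width: 0.583
t 18.12 tcp [ 0.4637 -0.0659  0.1945] yaw 85.81 j6 -105.9 F [0.5 0.  1.3] w 0.489
tool shift [-0.0314  0.0388  0.0443] turn -0.002 min rows 1.7
```

View pics/c15.png

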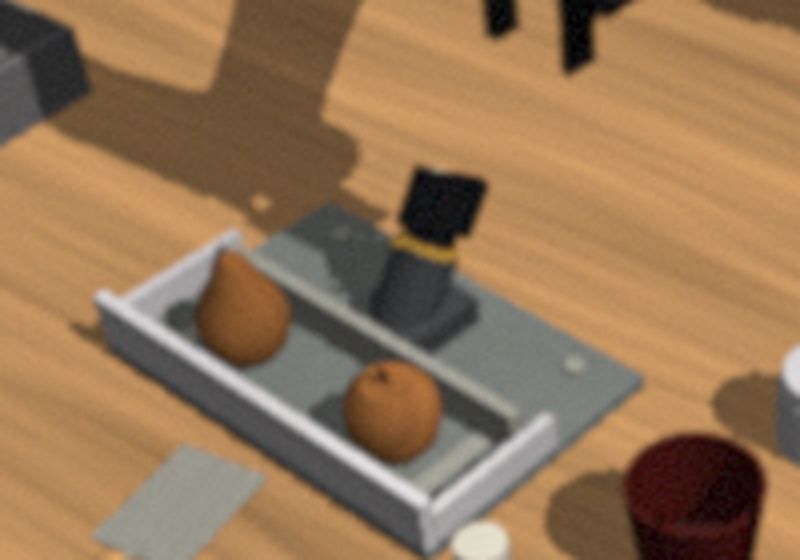

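View pics/c16.png

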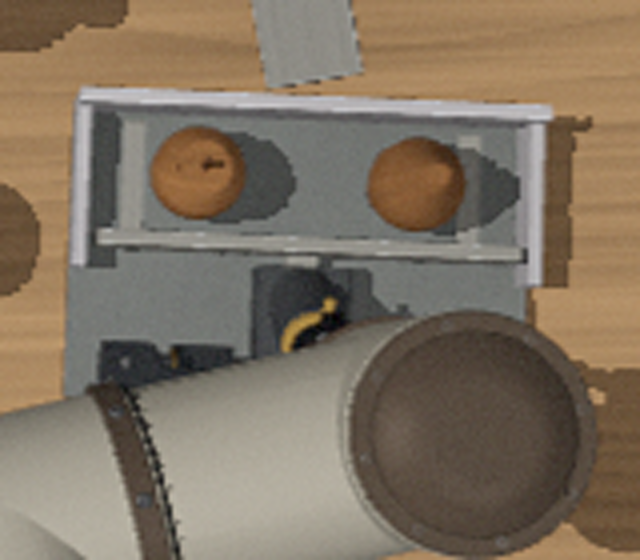

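Both fruits stand upright and side by side in the bay (top crop 198,170 and 416,184), with the lip still open. Next I measure the closed fingertips against the reported TCP.

```bash
python3 -m crank '[[0,0,0,-0.1],[0,0,0,-0.1],[0,0,0,-0.05],[0,0,0,0],[0,0,0,0]]' 0
python3 - <<'E'
from h import *
c=grab('scene','sc11'); t=grab('top','t11')
cv2.imwrite('pics/c17.png',cv2.resize(c['pixels'][40:190,190:340],None,fx=4,fy=4,interpolation=2)[:,:,::-1])
s=sense();p=np.array(s['tcp_pos']);print(p.round(4),s['gripper_width'],np.round(s['joints'],1))
Q=pts(c);px=c['pixels'].max(-1)
m=(px<55)&(c['depth']>0)&(np.linalg.norm(Q[...,:2]-p[:2],axis=-1)<.06)&(Q[...,2]>.14)
w=Q[m];o=w[w[:,2].argsort()]; print(o[:60:3].round(3).tolist())
for dz in(0,.03): print(np.round(proj(c,p+[0,0,dz]),1))
E
python3 to.py 0.5 -0.1 0.15 100
```

```text
time_s: 18.53
tcp_pos: [0.4694, -0.0657, 0.1944]
ee_rot: [[-0.174, 0.985, 0.0], [0.985, 0.174, 0.0], [-0.0, 0.0, -1.0]]
wrist_force: [-0.8, -0.0, -0.5]
gripper_width: 0.11
[ 0.4693 -0.0658  0.1943] 0.0385893832923407 [ 11.7   7.  -19.6  -0.  -63.3 -91.7]
[[0.477, -0.074, 0.227], [0.479, -0.07, 0.229], [0.478, -0.067, 0.23], [0.463, -0.052, 0.23], [0.472, -0.069, 0.231], [0.472, -0.051, 0.233], [0.479, -0.066, 0.233], [0.467, -0.07, 0.234], [0.476, -0.051, 0.234], [0.479, -0.069, 0.235], [0.468, -0.051, 0.236], [0.472, -0.069, 0.237], [0.474, -0.07, 0.237], [0.478, -0.067, 0.238], [0.479, -0.072, 0.239], [0.48, -0.051, 0.239], [0.474, -0.049, 0.24], [0.477, -0.052, 0.24], [0.479, -0.069, 0.241], [0.478, -0.057, 0.242]]
[274.8 112.3]
[274.  101.5]
t 18.63 tcp [ 0.4693 -0.0658  0.1943] yaw 100.06 j6 -91.7 F [ 0.5 -0.5  0.2] w 0.039
tool shift [-0.0391  0.0243  0.0443] turn 0.001 min rows 1.6
```

View pics/c17.png

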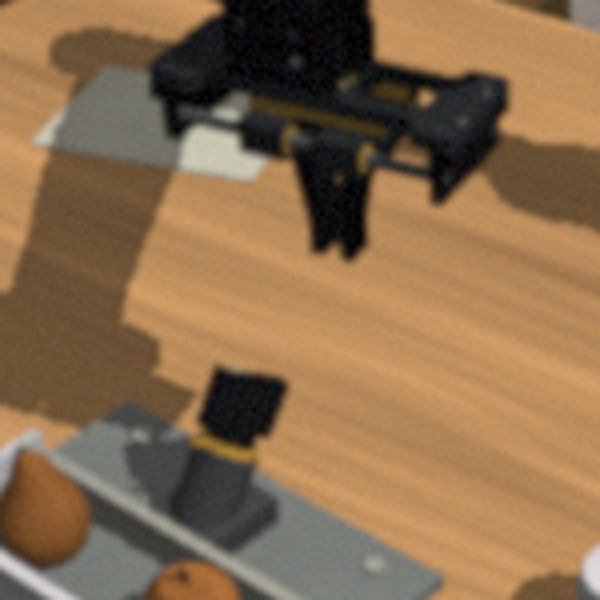

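```bash
cat > plan.py <<'E'
import sys
from h import *
R0,A0,HX,HY,TZ=.022,.005,.0125,.0095,.032
def yawof(phi): return 100+(phi+7)*80/150 if phi<-7 else 100
def nh(phi):
    f=np.radians(phi); n=-np.sin(f)*B+np.cos(f)*Y; w=Rr@n; return np.degrees(np.arctan2(w[1],w[0]))
def tcp(phi,gap=0):
    f=np.radians(phi);u=np.cos(f)*B+np.sin(f)*Y;n=-np.sin(f)*B+np.cos(f)*Y
    c=toworld(G+R0*u+(.007+gap)*n+A0*A); y=np.radians(yawof(phi))
    x=np.array([np.cos(y),np.sin(y),0]);yy=np.array([np.sin(y),-np.cos(y),0])
    return c-HX*x-HY*yy+[0,0,-TZ]
def rows(a,b,n):
    out=[];ph=np.linspace(a,b,n+1)
    for p,q in zip(ph[:-1],ph[1:]):
        y=np.radians(yawof(p));M=np.array([[np.cos(y),np.sin(y),0],[np.sin(y),-np.cos(y),0],[0,0,-1]]).T
        d=M@(tcp(q)-tcp(p)); out.append([round(v,4) for v in d]+[round(-np.radians(yawof(q)-yawof(p)),3)])
    return out
def flush():  # where does the corner stand: implied phi of wing face through the corner
    s=sense();Rm=np.array(s['ee_rot']);p=np.array(s['tcp_pos'])
    c=p+HX*Rm[:,0]+HY*Rm[:,1]; c[2]=p[2]+TZ
    q=torig(c)-G; b,y,a=q@B,q@Y,q@A; r=np.hypot(b,y)
    phi=np.degrees(np.arctan2(y,b)-np.arcsin(.007/r))
    F=np.array(s['wrist_force']);f=np.radians(phi);n=Rr@(-np.sin(f)*B+np.cos(f)*Y)
    print('t',round(s['time_s'],2),'phi',phi.round(1),'r',r.round(4),'a',a.round(4),'F',F.round(1),'F.n',(F@n).round(1),'M',np.round(s['moment'],2),'j6',round(s['joints'][5],1))
if __name__=='__main__':
    if len(sys.argv)==1: flush()
    else:
        a,b=float(sys.argv[1]),float(sys.argv[2]);print('start tcp',tcp(a).round(4),'yaw',round(yawof(a),1))
        for q in(a,b): print(q,'nh-yaw',round(nh(q)-yawof(q),1))
        L=rows(a,b,int(sys.argv[3]))
        for i in range(0,len(L),5): print(str(L[i:i+5]).replace(' ',''))
E
python3 plan.py 20 -22 14; python3 plan.py -22 -160 46
python3 - <<'E'
from plan import *
p=tcp(20);import subprocess
print(subprocess.run(['python3','to.py',*map(str,[p[0],p[1],p[2]+.06]),'100'],capture_output=True,text=True).stdout)
E
```

```text
start tcp [ 0.4962 -0.1379  0.0786] yaw 100
20.0 nh-yaw 2.5
-22.0 nh-yaw -24.4
[[np.float64(-0.0011),np.float64(0.0003),np.float64(-0.0004),np.float64(-0.0)],[np.float64(-0.0011),np.float64(0.0003),np.float64(-0.0004),np.float64(-0.0)],[np.float64(-0.0011),np.float64(0.0002),np.float64(-0.0003),np.float64(-0.0)],[np.float64(-0.0012),np.float64(0.0002),np.float64(-0.0003),np.float64(-0.0)],[np.float64(-0.0012),np.float64(0.0001),np.float64(-0.0003),np.float64(-0.0)]]
[[np.float64(-0.0012),np.float64(0.0001),np.float64(-0.0003),np.float64(-0.0)],[np.float64(-0.0012),np.float64(0.0),np.float64(-0.0002),np.float64(-0.0)],[np.float64(-0.0012),np.float64(-0.0),np.float64(-0.0002),np.float64(-0.0)],[np.float64(-0.0012),np.float64(-0.0001),np.float64(-0.0001),np.float64(-0.0)],[np.float64(-0.0009),np.float64(-0.0005),np.float64(-0.0001),np.float64(0.028)]]
[[np.float64(-0.0009),np.float64(-0.0005),np.float64(-0.0001),np.float64(0.028)],[np.float64(-0.0009),np.float64(-0.0005),np.float64(-0.0),np.float64(0.028)],[np.float64(-0.0009),np.float64(-0.0005),np.float64(-0.0),np.float64(0.028)],[np.
[... 3235 characters left out ...]
at64(0.028)],[np.float64(-0.0001),np.float64(-0.0014),np.float64(0.0006),np.float64(0.028)]]
[[np.float64(-0.0),np.float64(-0.0014),np.float64(0.0006),np.float64(0.028)],[np.float64(-0.0),np.float64(-0.0014),np.float64(0.0005),np.float64(0.028)],[np.float64(0.0),np.float64(-0.0014),np.float64(0.0005),np.float64(0.028)],[np.float64(0.0),np.float64(-0.0014),np.float64(0.0005),np.float64(0.028)],[np.float64(0.0001),np.float64(-0.0014),np.float64(0.0005),np.float64(0.028)]]
[[np.float64(0.0001),np.float64(-0.0015),np.float64(0.0004),np.float64(0.028)]]
t 18.63 tcp [ 0.4693 -0.0658  0.1943] yaw 100.06 j6 -91.7 F [ 0.5 -0.5  0.2] w 0.039
tool shift [-0.0757  0.0139  0.0558] turn 0.001 min rows 2.4
```

```bash
sed -i 's/return c-HX\*x-HY\*yy/return c+HX*x+HY*yy/; s/c=p+HX\*Rm\[:,0\]+HY\*Rm\[:,1\]/c=p-HX*Rm[:,0]-HY*Rm[:,1]/; s/round(v,4) for v in d/round(float(v)+0.0,4) for v in d/; s/round(-np.radians(yawof(q)-yawof(p)),3)/round(float(-np.radians(yawof(q)-yawof(p))),3)/' plan.py
python3 plan.py 20 -10 6
python3 - <<'E'
from plan import *
import subprocess
p=tcp(20);
print(subprocess.run(['python3','to.py',*map(str,[p[0],p[1],p[2]+.05]),'100'],capture_output=True,text=True).stdout)
for ph in(20,-8,-50,-90,-120,-150): print(ph,tcp(ph).round(4),'rig',(torig(tcp(ph)).round(3)))
E
```

```text
start tcp [ 0.5105 -0.11    0.0786] yaw 100
20.0 nh-yaw 2.5
-10.0 nh-yaw -20.7
[[-0.0018,0.0005,-0.0007,-0.0],[-0.0019,0.0004,-0.0006,-0.0],[-0.0019,0.0002,-0.0005,-0.0],[-0.002,0.0001,-0.0004,-0.0],[-0.002,-0.0001,-0.0003,-0.0]]
[[-0.0023,0.0001,-0.0002,0.028]]
t 18.63 tcp [ 0.4693 -0.0658  0.1943] yaw 100.06 j6 -91.7 F [ 0.5 -0.5  0.2] w 0.039
tool shift [-0.0507  0.0329  0.0657] turn 0.001 min rows 2.2

20 [ 0.5105 -0.11    0.0786] rig [-0.085  0.029  0.079]
-8 [ 0.5136 -0.1205  0.0812] rig [-0.081  0.018  0.081]
-50 [ 0.5145 -0.1403  0.0793] rig [-0.079 -0.001  0.079]
-90 [ 0.5064 -0.1543  0.0721] rig [-0.086 -0.016  0.072]
-120 [ 0.4974 -0.1585  0.0653] rig [-0.094 -0.021  0.065]
-150 [ 0.4887 -0.1567  0.0592] rig [-0.103 -0.02   0.059]
```

```bash
sed -i 's/A0,HX,HY,TZ=.022,.005/A0,HX,HY,TZ=.022,.008/' plan.py; python3 -c "
from plan import *
print(tcp(20))"; python3 -m crank '[[-0.018,0.011,0.005,0],[-0.018,0.011,0.02,0],[-0.0147,0.0109,0.02,0],[0,0,0.015,0],[0,0,0,0]]' 0;python3 -m crank '[[0,0,0,0]]'; python3 to.py 0.509 -0.110 0.081 100
python3 - <<'E'
from h import *
c=grab('scene','sc12')
cv2.imwrite('pics/c18.png',cv2.resize(c['pixels'][70:190,190:330],None,fx=5,fy=5,interpolation=2)[:,:,::-1])
E
```

```text
[ 0.50881523 -0.10985179  0.08103768]
time_s: 19.05
tcp_pos: [0.5084, -0.1104, 0.1307]
ee_rot: [[-0.173, 0.985, -0.008], [0.985, 0.173, 0.0], [0.002, -0.008, -1.0]]
wrist_force: [-0.7, 0.4, -0.3]
gripper_width: 0.005
time_s: 19.13
tcp_pos: [0.5099, -0.1101, 0.1338]
ee_rot: [[-0.175, 0.985, -0.002], [0.985, 0.175, -0.0], [-0.0, -0.002, -1.0]]
wrist_force: [0.1, 0.2, -0.1]
gripper_width: 0.01
t 19.13 tcp [ 0.5099 -0.1101  0.1338] yaw 100.09 j6 -85.6 F [ 0.1  0.2 -0.1] w 0.01
tool shift [ 0.0003 -0.0008  0.0528] turn 0.002 min rows 1.3
```

View pics/c18.png

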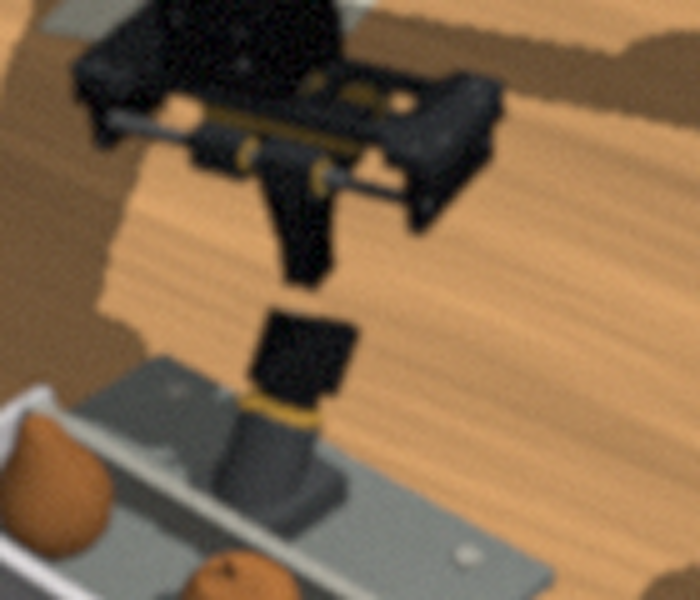

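Run:
```python
from plan import *
c=load('sc12');Q=pts(c);px=c['pixels'].max(-1)
m=(px<60)&(c['depth']>0);m[:110]=0;m[131:]=0;m[:,:240]=0;m[:,262:]=0
m&=(Q[...,2]>.15)
w=Q[m];s=sense();p=np.array(s['tcp_pos']);Rm=np.array(s['ee_rot'])
d=(w-p)@Rm
for lo,hi in((-.034,-.028),(-.04,-.034),(-.046,-.04),(-.055,-.046)):
    k=(d[:,2]>lo)&(d[:,2]<hi);print(lo,hi,k.sum(),d[k].min(0).round(4) if k.any() else '',d[k].max(0).round(4) if k.any() else '')
print('maxz(tool)',np.sort(d[:,2])[-6:].round(4))
```

```text
-0.034 -0.028 3 [-0.0027 -0.0057 -0.0332] [ 0.0088  0.0081 -0.0308]
-0.04 -0.034 17 [-0.0036 -0.0056 -0.0397] [ 0.0105  0.0137 -0.0342]
-0.046 -0.04 21 [-0.0049 -0.0061 -0.0457] [ 0.0124  0.0122 -0.0401]
-0.055 -0.046 25 [-0.0062 -0.0072 -0.0546] [ 0.0126  0.0129 -0.046 ]
maxz(tool) [-0.035  -0.0343 -0.0342 -0.0332 -0.0328 -0.0308]
```

```bash
sed -i 's/A0,HX,HY,TZ=.022,.008,.0125,.0095,.032/A0,HX,HY,TZ=.022,.008,.008,.0095,.033/' plan.py; grep R0, plan.py; python3 -c "
from plan import *
print(tcp(20))"; python3 -m crank '[[-0.0003,-0.001,0.02,0],[0,0,0.02,0],[0,0,0.0125,0],[0,0,0,0]]'; python3 plan.py; python3 plan.py 25 -11 6
python3 - <<'E'
from h import *
c=grab('scene','sc13')
cv2.imwrite('pics/c19.png',cv2.resize(c['pixels'][70:190,190:330],None,fx=5,fy=5,interpolation=2)[:,:,::-1])
E
```

```text
R0,A0,HX,HY,TZ=.022,.008,.008,.0095,.033
[ 0.50959665 -0.11428343  0.08003768]
time_s: 19.52
tcp_pos: [0.5082, -0.1099, 0.081]
ee_rot: [[-0.176, 0.984, -0.003], [0.984, 0.176, 0.0], [0.001, -0.003, -1.0]]
wrist_force: [0.3, -0.7, 0.0]
gripper_width: 0.002
t 19.52 phi 30.4 r 0.0253 a 0.0098 F [ 0.3 -0.7  0. ] F.n -0.7 M [-0.    0.04 -0.04] j6 -85.5
start tcp [ 0.5086 -0.1127  0.0793] yaw 100
25.0 nh-yaw 6.8
-11.0 nh-yaw -21.0
[[-0.0021,0.0008,-0.0009,-0.0],[-0.0022,0.0006,-0.0008,-0.0],[-0.0023,0.0004,-0.0006,-0.0],[-0.0024,0.0002,-0.0005,-0.0],[-0.0024,-0.0,-0.0004,-0.0]]
[[-0.0028,0.0,-0.0002,0.037]]
```

View pics/c19.png

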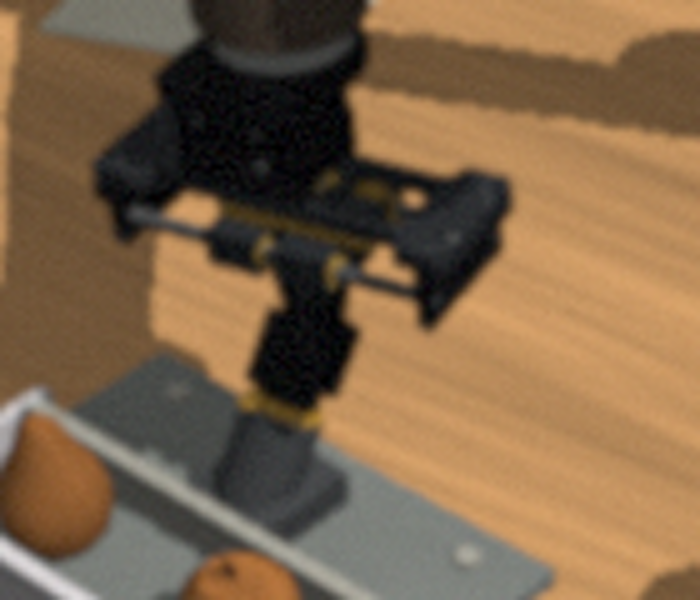

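```bash
python3 -m crank '[[-0.0023,0.0003,0,0],[-0.0023,0.0003,0,0],[0,0,0,0]]'; python3 plan.py; python3 plan.py 20 -10 10
```

```text
time_s: 19.82
tcp_pos: [0.5121, -0.115, 0.0835]
ee_rot: [[-0.176, 0.984, 0.003], [0.984, 0.176, -0.0], [-0.001, 0.003, -1.0]]
wrist_force: [-0.8, 0.4, -0.6]
gripper_width: 0.007
t 19.82 phi 15.7 r 0.0261 a 0.0094 F [-0.8  0.4 -0.6] F.n 0.6 M [ 0.03 -0.03 -0.  ] j6 -85.0
start tcp [ 0.5096 -0.1143  0.08  ] yaw 100
20.0 nh-yaw 2.5
-10.0 nh-yaw -20.7
[[-0.0011,0.0003,-0.0004,-0.0],[-0.0011,0.0003,-0.0004,-0.0],[-0.0011,0.0002,-0.0003,-0.0],[-0.0012,0.0002,-0.0003,-0.0],[-0.0012,0.0001,-0.0003,-0.0]]
[[-0.0012,0.0001,-0.0003,-0.0],[-0.0012,0.0,-0.0002,-0.0],[-0.0012,-0.0,-0.0002,-0.0],[-0.0012,-0.0001,-0.0001,-0.0],[-0.0015,0.0001,-0.0001,0.028]]
```

```bash
python3 -m crank '[[-0.0011,0,0,0],[-0.0011,0,0,0],[-0.0011,0,0,0],[-0.0012,0,0,0],[0,0,0,0]]'; python3 plan.py;  python3 -m crank '[[-0.0012,0,0,0],[-0.0012,0,0,0],[-0.0012,0,0,0],[0,0,0,0]]'; python3 plan.py
```

```text
time_s: 20.23
tcp_pos: [0.5117, -0.1194, 0.082]
ee_rot: [[-0.176, 0.984, 0.0], [0.984, 0.176, -0.0], [-0.0, -0.0, -1.0]]
wrist_force: [0.6, -0.1, -0.0]
gripper_width: 0.008
t 20.23 phi 5.5 r 0.0233 a 0.0082 F [ 0.6 -0.1 -0. ] F.n -0.1 M [ 0.    0.03 -0.  ] j6 -84.5
time_s: 20.57
tcp_pos: [0.5123, -0.123, 0.0819]
ee_rot: [[-0.176, 0.984, -0.0], [0.984, 0.176, -0.0], [-0.0, -0.0, -1.0]]
wrist_force: [-0.2, -0.0, 0.6]
gripper_width: 0.008
t 20.57 phi -3.6 r 0.0228 a 0.0076 F [-0.2 -0.   0.6] F.n -0.0 M [ 0.02 -0.02 -0.  ] j6 -84.0
```

Now I push the arc, with rows at about 3° of wing turn each.

```bash
python3 plan.py -3.6 -153.6 50 | sed -n 4,20p
```

```text
[[-0.0012,-0.0001,-0.0002,-0.0],[-0.0014,0.0001,-0.0001,0.024],[-0.0015,0.0001,-0.0001,0.028],[-0.0015,0.0,-0.0,0.028],[-0.0015,0.0,-0.0,0.028]]
[[-0.0015,0.0,0.0,0.028],[-0.0015,-0.0,0.0001,0.028],[-0.0014,-0.0,0.0001,0.028],[-0.0014,-0.0,0.0001,0.028],[-0.0014,-0.0001,0.0002,0.028]]
[[-0.0014,-0.0001,0.0002,0.028],[-0.0014,-0.0001,0.0002,0.028],[-0.0014,-0.0001,0.0003,0.028],[-0.0014,-0.0001,0.0003,0.028],[-0.0014,-0.0001,0.0003,0.028]]
[[-0.0014,-0.0002,0.0004,0.028],[-0.0013,-0.0002,0.0004,0.028],[-0.0013,-0.0002,0.0004,0.028],[-0.0013,-0.0002,0.0005,0.028],[-0.0013,-0.0002,0.0005,0.028]]
[[-0.0013,-0.0003,0.0005,0.028],[-0.0012,-0.0003,0.0005,0.028],[-0.0012,-0.0003,0.0006,0.028],[-0.0012,-0.0003,0.0006,0.028],[-0.0012,-0.0003,0.0006,0.028]]
[[-0.0011,-0.0004,0.0006,0.028],[-0.0011,-0.0004,0.0006,0.028],[-0.0011,-0.0004,0.0006,0.028],[-0.0011,-0.0004,0.0007,0.028],[-0.001,-0.0004,0.0007,0.028]]
[[-0.001,-0.0005,0.0007,0.028],[-0.001,-0.0005,0.0007,0.028],[-0.0009,-0.0005,0.0007,0.028],[-0.0009,-0.0005,0.0007,0.028],[-0.0009,-0.0005,0.0007,0.028]]
[[-0.0009,-0.0006,0.0007,0.028],[-0.0008,-0.0006,0.0007,0.028],[-0.0008,-0.0006,0.0007,0.028],[-0.0008,-0.0006,0.0007,0.028],[-0.0008,-0.0007,0.0007,0.028]]
[[-0.0007,-0.0007,0.0007,0.028],[-0.0007,-0.0007,0.0006,0.028],[-0.0007,-0.0007,0.0006,0.028],[-0.0007,-0.0007,0.0006,0.028],[-0.0006,-0.0008,0.0006,0.028]]
[[-0.0006,-0.0008,0.0006,0.028],[-0.0006,-0.0008,0.0006,0.028],[-0.0006,-0.0008,0.0005,0.028],[-0.0005,-0.0008,0.0005,0.028],[-0.0005,-0.0009,0.0005,0.028]]
```

```bash
python3 -m crank '[[-0.0013,0,0,0],[-0.0014,0,0,0.024],[-0.0015,0,0,0.028],[-0.0015,0,0,0.028],[-0.0015,0,0,0.028]]' >/dev/null; python3 plan.py; python3 -m crank '[[-0.0015,0,0,0.028],[-0.0015,0,0,0.028],[-0.0014,0,0.0001,0.028],[-0.0014,0,0.0001,0.028],[-0.0014,0,0.0002,0.028]]'>/dev/null; python3 plan.py
python3 - <<'E'
from h import *
c=grab('scene','sc14')
cv2.imwrite('pics/c20.png',cv2.resize(c['pixels'][70:190,190:330],None,fx=5,fy=5,interpolation=2)[:,:,::-1])
E
```

```text
t 20.98 phi -17.7 r 0.0228 a 0.0073 F [-0.5  2.6  1. ] F.n 2.5 M [ 0.75 -0.06  0.01] j6 -89.6
t 21.4 phi -31.7 r 0.0234 a 0.0072 F [0.4 2.  0.6] F.n 2.0 M [ 0.63 -0.21 -0.07] j6 -96.8
```

View pics/c20.png

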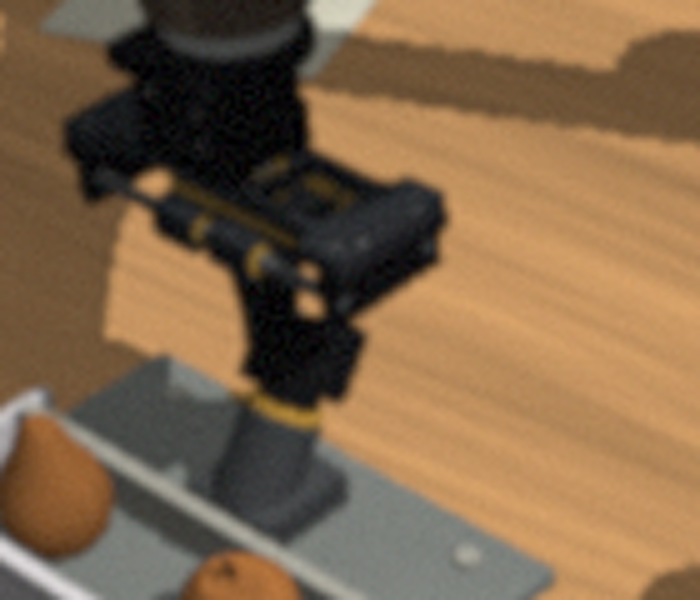

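F·n ≈ 2.2 N at a 23 mm arm is 0.05 N·m, which matches the free spindle. I continue.

```bash
python3 -m crank '[[-0.0014,-0.0001,0.0002,0.028],[-0.0014,-0.0001,0.0002,0.028],[-0.0014,-0.0001,0.0003,0.028],[-0.0014,-0.0001,0.0003,0.028],[-0.0014,-0.0001,0.0003,0.028]]' >/dev/null; python3 plan.py; python3 -m crank '[[-0.0014,-0.0002,0.0004,0.028],[-0.0013,-0.0002,0.0004,0.028],[-0.0013,-0.0002,0.0004,0.028],[-0.0013,-0.0002,0.0005,0.028],[-0.0013,-0.0002,0.0005,0.028]]' >/dev/null; python3 plan.py; python3 -m crank '[[-0.0013,-0.0003,0.0005,0.028],[-0.0012,-0.0003,0.0005,0.028],[-0.0012,-0.0003,0.0006,0.028],[-0.0012,-0.0003,0.0006,0.028],[-0.0012,-0.0003,0.0006,0.028]]'>/dev/null; python3 plan.py
```

```text
t 21.87 phi -45.7 r 0.024 a 0.0072 F [0.5 2.5 2.2] F.n 2.8 M [ 0.5  -0.39  0.03] j6 -104.0
t 22.28 phi -58.7 r 0.0245 a 0.007 F [2.5 1.  2.8] F.n 3.7 M [ 0.34 -0.6   0.04] j6 -111.3
t 22.7 phi -71.4 r 0.0248 a 0.007 F [2.5 0.2 3.2] F.n 3.8 M [ 0.05 -0.77 -0.03] j6 -118.8
```

```bash
python3 -m crank '[[-0.0011,-0.0004,0.0006,0.028],[-0.0011,-0.0004,0.0006,0.028],[-0.0011,-0.0004,0.0006,0.028],[-0.0011,-0.0004,0.0007,0.028],[-0.001,-0.0004,0.0007,0.028]]'>/dev/null; python3 plan.py; python3 -m crank '[[-0.001,-0.0005,0.0007,0.028],[-0.001,-0.0005,0.0007,0.028],[-0.0009,-0.0005,0.0007,0.028],[-0.0009,-0.0005,0.0007,0.028],[-0.0009,-0.0005,0.0007,0.028]]'>/dev/null; python3 plan.py;  python3 - <<'E'
from h import *
c=grab('scene','sc15')
cv2.imwrite('pics/c21.png',cv2.resize(c['pixels'][80:230,150:330],None,fx=4,fy=4,interpolation=2)[:,:,::-1])
E
```

```text
t 23.12 phi -84.7 r 0.0247 a 0.007 F [ 3.2 -2.4  3.8] F.n 4.7 M [-0.76 -0.85  0.04] j6 -126.4
t 23.53 phi -99.8 r 0.0244 a 0.0071 F [ 3.1 -4.5  2.9] F.n 5.0 M [-1.38 -0.72  0.07] j6 -134.2
```

View pics/c21.png

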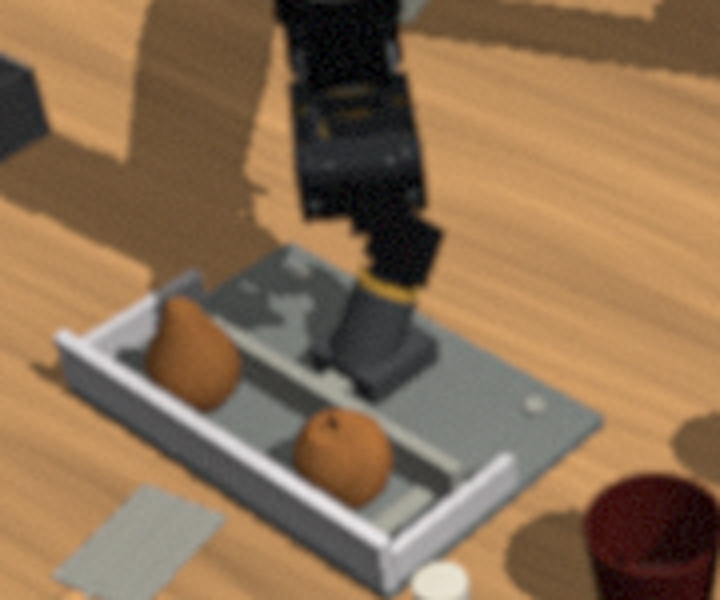

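```bash
cat > lip.py <<'E'
import sys
from h import *
def lip(tag):
    c=load(tag);Q=torig(pts(c));m=(c['depth']>0)&(Q[...,2]>.036)&(Q[...,2]<.046)&(abs(Q[...,1])<.13)&(Q[...,0]>-.05)&(Q[...,0]<.03)
    px=c['pixels'].astype(int); m&=(abs(px[...,0]-px[...,2])<45)&(px.min(-1)>90)
    w=Q[m]; 
    out=[]
    for a,b in((-.13,-.05),(-.05,.05),(.05,.13)):
        k=(w[:,1]>a)&(w[:,1]<b); out.append((int(k.sum()),np.median(w[k],axis=0).round(4)[[0,2]].tolist() if k.any() else None))
    print(tag,out)
def fruit(tag):
    c=load(tag);Q=torig(pts(c));px=c['pixels'].astype(int)
    hsv=cv2.cvtColor(c['pixels'],cv2.COLOR_RGB2HSV)
    m=(c['depth']>0)&(hsv[...,1]>140)&(hsv[...,0]<22)&(Q[...,2]>.02)&(Q[...,2]<.13)&(Q[...,0]>-.03)&(Q[...,0]<.07)&(abs(Q[...,1])<.13)
    for s in(-1,1):
        w=Q[m&(Q[...,1]*s>0)]; print(tag,s,'min',w.min(0).round(3),'max',w.max(0).round(3))
for t in sys.argv[1:]: lip(t);fruit(t)
E
python3 lip.py sc11 sc14 sc15
```

```text
sc11 [(60, [-0.0216, 0.0421]), (101, [-0.021, 0.043]), (90, [-0.0209, 0.0424])]
sc11 -1 min [-0.006 -0.077  0.021] max [ 0.052 -0.038  0.092]
sc11 1 min [-0.016  0.054  0.024] max [0.053 0.103 0.078]
sc14 [(46, [-0.0188, 0.0421]), (106, [-0.0175, 0.0426]), (89, [-0.0178, 0.0427])]
sc14 -1 min [-0.002 -0.077  0.023] max [ 0.051 -0.037  0.091]
sc14 1 min [-0.013  0.055  0.025] max [0.053 0.103 0.078]
sc15 [(24, [-0.0055, 0.0425]), (94, [-0.0047, 0.0425]), (69, [-0.0047, 0.0426])]
sc15 -1 min [ 0.007 -0.078  0.024] max [ 0.058 -0.037  0.092]
sc15 1 min [0.008 0.049 0.025] max [0.06  0.101 0.076]
```

The lip moved 16.3 mm against 92° of wing turn, which agrees at 10 mm/rad. About 4.7 mm (≈27°) remains to contact, near φ ≈ -127°.

```bash
python3 -m crank '[[-0.0009,-0.0006,0.0007,0.028],[-0.0008,-0.0006,0.0007,0.028],[-0.0008,-0.0006,0.0007,0.028],[-0.0008,-0.0006,0.0007,0.028],[-0.0008,-0.0007,0.0007,0.028]]'>/dev/null; python3 plan.py; python3 -m crank '[[-0.0007,-0.0007,0.0007,0.028],[-0.0007,-0.0007,0.0006,0.028],[-0.0007,-0.0007,0.0006,0.028]]'>/dev/null; python3 plan.py
```

```text
t 24.0 phi -119.5 r 0.0239 a 0.0073 F [ 1.3 -6.1  0.7] F.n 4.5 M [-1.62 -0.5   0.07] j6 -142.1
t 24.25 phi -124.2 r 0.0237 a 0.0072 F [ 3.1 -9.1  4.8] F.n 9.8 M [-2.76 -0.78  0.13] j6 -147.0
```

```bash
python3 - <<'E'
from h import *
c=grab('scene','sc16')
cv2.imwrite('pics/c22.png',cv2.resize(c['pixels'][100:190,200:320],None,fx=6,fy=6,interpolation=2)[:,:,::-1])
E
python3 lip.py sc16; python3 plan.py -126 -150 8|tail -2; python3 plan.py
```

```text
sc16 [(28, [-0.0016, 0.0425]), (100, [0.0001, 0.0427]), (77, [0.0005, 0.0426])]
sc16 -1 min [ 0.012 -0.079  0.025] max [ 0.061 -0.037  0.092]
sc16 1 min [0.005 0.016 0.024] max [0.063 0.102 0.078]
[[-0.0007,-0.0007,0.0007,0.028],[-0.0007,-0.0007,0.0006,0.028],[-0.0007,-0.0007,0.0006,0.028],[-0.0006,-0.0008,0.0006,0.028],[-0.0006,-0.0008,0.0006,0.028]]
[[-0.0006,-0.0008,0.0006,0.028],[-0.0006,-0.0008,0.0005,0.028],[-0.0005,-0.0008,0.0005,0.028]]
t 24.3 phi -124.2 r 0.0238 a 0.0073 F [ 2.3 -7.6  4.3] F.n 8.2 M [-2.55 -0.72  0.06] j6 -147.0
```

View pics/c22.png

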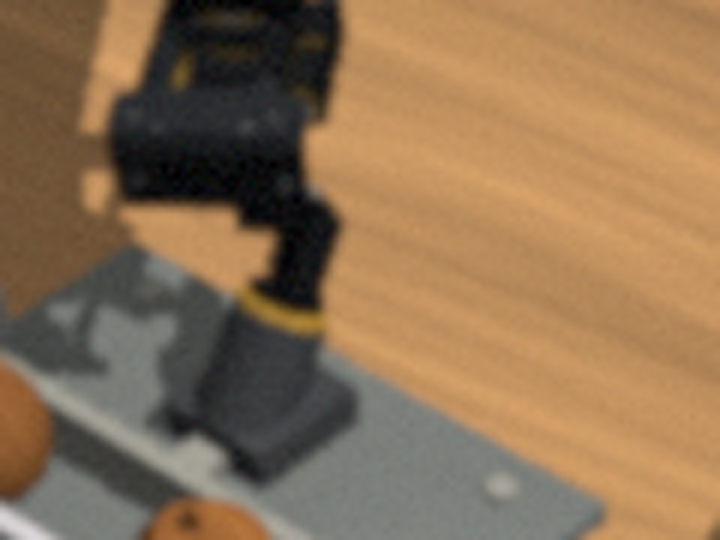

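The lip face is about 60 mm from the wall, so it has closed, and the force is up to about 9 N. I go on gently to make the clutch slip.

```bash
python3 -m crank '[[-0.0007,-0.0007,0.0006,0.028],[-0.0007,-0.0007,0.0006,0.028]]'>/dev/null; python3 plan.py; python3 -m crank '[[-0.0006,-0.0008,0.0006,0.028],[-0.0006,-0.0008,0.0006,0.028]]'>/dev/null; python3 plan.py;  python3 - <<'E'
from h import *
c=grab('scene','sc17')
cv2.imwrite('pics/c23.png',cv2.resize(c['pixels'][100:190,200:320],None,fx=6,fy=6,interpolation=2)[:,:,::-1])
E
python3 lip.py sc17;python3 plan.py
```

```text
t 24.47 phi -126.4 r 0.0236 a 0.0072 F [  2.3 -10.5   6.3] F.n 11.0 M [-3.37 -0.84  0.13] j6 -150.2
t 24.63 phi -133.1 r 0.0235 a 0.0074 F [  2.8 -10.5   5.6] F.n 11.5 M [-3.47 -0.82  0.07] j6 -153.5
sc17 [(33, [-0.0018, 0.0419]), (99, [0.0004, 0.0425]), (74, [0.0, 0.0427])]
sc17 -1 min [ 0.01  -0.076  0.024] max [ 0.062 -0.037  0.092]
sc17 1 min [0.007 0.019 0.027] max [0.062 0.101 0.076]
t 24.68 phi -133.9 r 0.0235 a 0.0073 F [  2.9 -10.4   4.5] F.n 11.1 M [-3.43 -0.83  0.07] j6 -153.6
```

View pics/c23.png

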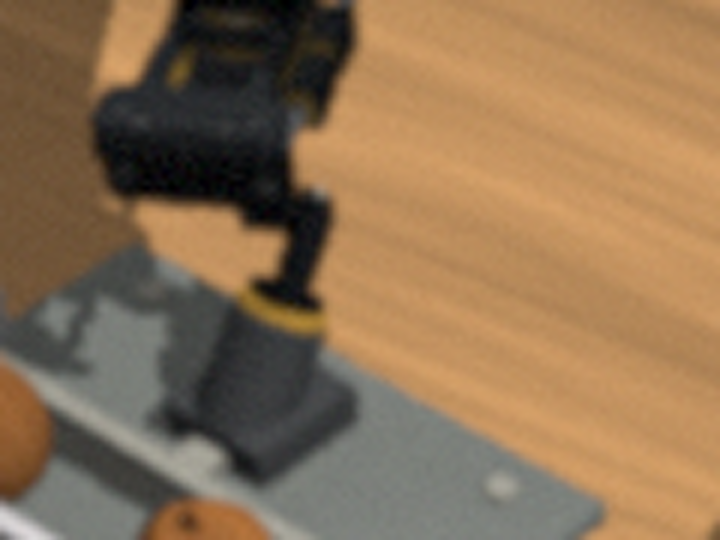

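```bash
python3 -m crank '[[-0.0006,-0.0008,0.0006,0.028],[-0.0006,-0.0008,0.0005,0.028]]'>/dev/null; python3 plan.py; python3 -m crank '[[-0.0005,-0.0008,0.0005,0.028],[-0.0005,-0.0009,0.0005,0.02]]'>/dev/null; python3 plan.py;python3 -m crank '[[0,0,0,0]]'>/dev/null; python3 plan.py
```

```text
t 24.85 phi -138.9 r 0.0233 a 0.0074 F [  2.1 -12.4   6.9] F.n 13.4 M [-3.92 -0.7   0.01] j6 -156.8
t 25.02 phi -143.4 r 0.0231 a 0.0075 F [  2.1 -15.3   7.7] F.n 16.3 M [-4.66 -0.63 -0.05] j6 -159.7
t 25.1 phi -143.4 r 0.0231 a 0.0076 F [  1.5 -14.7   7.6] F.n 15.5 M [-4.43 -0.69 -0.05] j6 -159.7
```

```bash
python3 -m crank '[[0,0.004,0,0],[0,0.008,0,0],[0,0.008,-0.01,0],[0,0.005,-0.03,0],[0,0,-0.035,0]]'; python3 -m crank '[[0,0,-0.035,0],[0.03,0,-0.02,0],[0.035,0,0,0],[0.035,0,0,0],[0,0,0,0]]'
python3 - <<'E'
from h import *
for n,k in(('scene','sc18'),('top','t18')):
    c=grab(n,k); w,m=wingpts(c); 
    if len(w)>20:
        vt=np.linalg.svd(w[:,:2]-w[:,:2].mean(0))[2]; print(k,len(w),w.mean(0).round(3),'ang',np.degrees(np.arctan2(vt[0,1],vt[0,0])).round(1),w.min(0).round(3),w.max(0).round(3))
c=load('sc18');cv2.imwrite('pics/c24.png',cv2.resize(c['pixels'][100:220,160:320],None,fx=5,fy=5,interpolation=2)[:,:,::-1])
c=load('t18');cv2.imwrite('pics/c25.png',cv2.resize(c['pixels'][130:240,365:505],None,fx=5,fy=5,interpolation=2)[:,:,::-1])
E
python3 lip.py sc18 t18
```

```text
time_s: 25.52
tcp_pos: [0.4874, -0.181, 0.1316]
ee_rot: [[0.936, 0.351, -0.008], [0.351, -0.936, 0.001], [-0.007, -0.004, -1.0]]
wrist_force: [1.3, 0.1, 0.2]
gripper_width: 0.006
time_s: 25.93
tcp_pos: [0.5875, -0.1437, 0.1871]
ee_rot: [[0.935, 0.354, 0.0], [0.354, -0.935, 0.001], [0.001, -0.001, -1.0]]
wrist_force: [-0.1, 0.1, 0.1]
gripper_width: 0.005
sc18 71 [0.018 0.014 0.003] ang 20.6 [-0.005  0.001 -0.013] [0.029 0.02  0.018]
sc18 [(30, [-0.0016, 0.0425]), (100, [0.0001, 0.0422]), (78, [-0.0005, 0.042])]
sc18 -1 min [ 0.011 -0.079  0.022] max [ 0.062 -0.036  0.092]
sc18 1 min [0.012 0.053 0.025] max [0.062 0.102 0.077]
t18 [(0, None), (5, [-0.0014, 0.0426]), (0, None)]Traceback (most recent call last):
  File "lip.py", line 17, in <module>
    for t in sys.argv[1:]: lip(t);fruit(t)
                                  ~~~~~^^^
  File "lip.py", line 16, in fruit
    w=Q[m&(Q[...,1]*s>0)]; print(tag,s,'min',w.min(0).round(3),'max',w.max(0).round(3))
                                             ~~~~~^^^
    return umr_minimum(a, axis, None, out, keepdims, initial, where)
ValueError: zero-size array to reduction operation minimum which has no identity
```

View pics/c24.png

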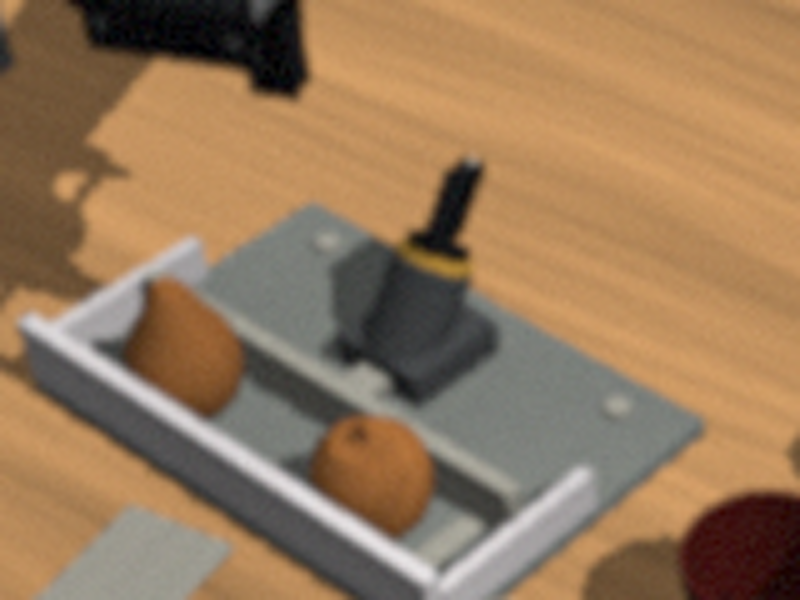

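View pics/c25.png

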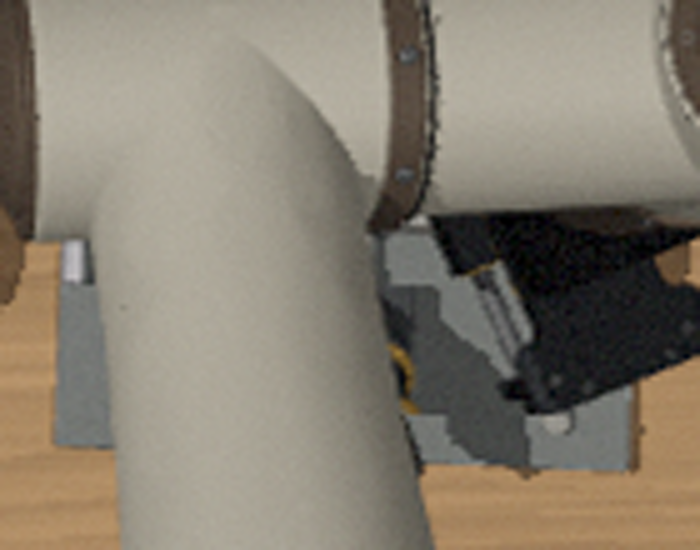

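```bash
python3 -m crank '[[0,0.03,-0.01,0],[-0.015,0.035,0,0],[-0.02,0.035,0,0],[-0.025,0.03,0,0],[-0.025,0.03,0,0]]'; python3 -m crank '[[-0.03,0.028,0,0],[-0.03,0.028,0,0],[-0.03,0.028,0,0],[-0.02,0.02,0,0],[0,0,0,0]]'
python3 - <<'E'
from h import *
for n,k in(('scene','sc19'),('top','t19')):
    c=grab(n,k); w,m=wingpts(c); 
    if len(w)>20:
        t=w[w[:,2]>.006]
        for w in (w,t):
            vt=np.linalg.svd(w[:,:2]-w[:,:2].mean(0))[2]; print(k,len(w),w.mean(0).round(3),'ang',np.degrees(np.arctan2(vt[0,1],vt[0,0])).round(1),w.min(0).round(3),w.max(0).round(3))
    px=c['pixels'];g=(px[...,0]>120)&(px[...,2]<70)&(px[...,1]>80)
    P=pts(c); q=torig(P)-G; loc=np.stack([q@B,q@Y,q@A],-1); kk=g&(abs(loc[...,2]+.032)<.006)&(np.hypot(loc[...,0],loc[...,1])<.045)&(c['depth']>0)
    o=loc[kk]; r=np.hypot(o[:,0],o[:,1]); far=o[r.argsort()][-6:]; print('pointer',far.round(3).tolist(),np.degrees(np.arctan2(far[:,1],far[:,0])).round(0))
c=load('t19');cv2.imwrite('pics/c26.png',cv2.resize(c['pixels'][130:240,365:505],None,fx=5,fy=5,interpolation=2)[:,:,::-1])
E
python3 lip.py sc19
```

```text
time_s: 26.45
tcp_pos: [0.5579, -0.3266, 0.1979]
ee_rot: [[0.936, 0.352, -0.002], [0.352, -0.936, 0.001], [-0.002, -0.002, -1.0]]
wrist_force: [0.1, 0.6, -0.1]
gripper_width: 0.007
time_s: 26.87
tcp_pos: [0.4891, -0.4654, 0.1976]
ee_rot: [[0.938, 0.346, -0.003], [0.346, -0.938, 0.001], [-0.002, -0.002, -1.0]]
wrist_force: [0.5, -0.2, 0.6]
gripper_width: 0.005
sc19 72 [0.017 0.014 0.003] ang 20.9 [-0.006 -0.001 -0.014] [0.027 0.02  0.018]
sc19 30 [0.015 0.013 0.013] ang 24.1 [-0.006 -0.001  0.007] [0.027 0.02  0.018]
pointer [[0.018, 0.007, -0.031], [0.013, 0.014, -0.034], [-0.004, 0.02, -0.033], [-0.02, 0.006, -0.033], [0.008, 0.02, -0.034], [0.019, 0.013, -0.035]] [ 21.  47. 101. 164.  69.  34.]
t19 151 [0.012 0.003 0.01 ] ang -145.3 [-0.024 -0.022 -0.015] [0.029 0.018 0.022]
t19 108 [0.009 0.002 0.016] ang -146.2 [-0.024 -0.021  0.006] [0.029 0.018 0.022]
pointer [[0.017, -0.011, -0.032], [0.02, -0.003, -0.031], [0.017, -0.013, -0.032], [0.02, -0.007, -0.031], [0.021, -0.003, -0.033], [0.02, -0.01, -0.032]] [-32.  -7. -38. -20.  -7. -28.]
sc19 [(33, [-0.0018, 0.0429]), (101, [0.0004, 0.0428]), (76, [-0.0005, 0.0424])]
sc19 -1 min [ 0.012 -0.078  0.026] max [ 0.06  -0.037  0.091]
sc19 1 min [0.012 0.054 0.028] max [0.062 0.101 0.077]
```

View pics/c26.png

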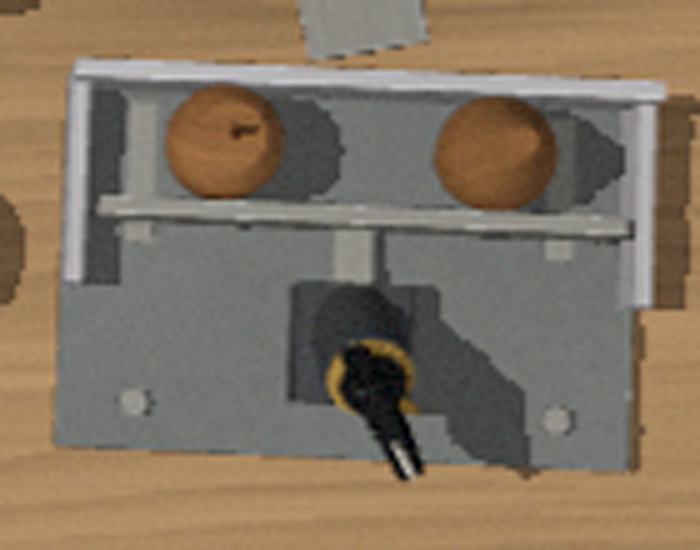

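Run:
```python
from h import *
def onA(c,u,v,a):
    o,d=ray(c,u,v);o=torig(o);d=d@Rr;k=((G+a*A-o)@A)/(d@A);q=o+k*d-G;return q@B,q@Y
for tag,x,y in(('top0',388,328),('t19',414,408)):
    b,yy=onA(load(tag),365+x/5-.4,130+y/5-.4,-.031);print(tag,round(b,4),round(yy,4),np.degrees(np.arctan2(yy,b)).round(1),'r',np.hypot(b,yy).round(4))
c0,c1=load('top0'),load('t19')
for u in(395,410,450,465,480):
    r=[]
    for c in(c0,c1):
        Q=torig(pts(c))[:,u];k=(c['depth'][:,u]>0)&(Q[:,2]>.037)&(Q[:,2]<.047)&(Q[:,0]<.02)&(Q[:,0]>-.04); r.append(Q[k,0].mean())
    print(u,np.round(r,4),round((r[1]-r[0])*100,2),'rad')
```

```text
top0 0.0312 -0.0061 -11.0 r 0.0318
t19 -0.0149 -0.0268 -119.2 r 0.0307
395 [-0.0199  0.0005] 2.05 rad
410 [-0.0198  0.0012] 2.1 rad
450 [-0.0247  0.0001] 2.48 rad
465 [-0.0203  0.0013] 2.15 rad
480 [-0.0198  0.0007] 2.06 rad
```

Three readings of the slip: wing turn minus lip travel gives 0.32 rad, the scene view gives 0.29, and the coarse pointer reading gives about 0.5. All fall within 0.15–0.8. One bystander check remains before handing in.

```bash
python3 -m crank '[[0,0,0,0],[0,0,0,0]]' >/dev/null
python3 - <<'E'
from h import *
c=grab('top','t20');a=load('top0')
P,Q=pts(a),pts(c)
for nm,u,v in(('green',188,254),('pink',253,281),('tin',329,231),('pot',331,178),('jar',276,176),('tape',229,179),('varnish',337,116),('scraper',434,110)):
    d=np.abs(c['pixels'][v-18:v+19,u-18:u+19].astype(int)-a['pixels'][v-18:v+19,u-18:u+19]).max(-1)
    print(nm,'changed px',int((d>40).sum()),end='; ')
E
```

```text
green changed px 0; pink changed px 0; tin changed px 3; pot changed px 0; jar changed px 0; tape changed px 0; varnish changed px 0; scraper changed px 0;
```

View pics/t20.png

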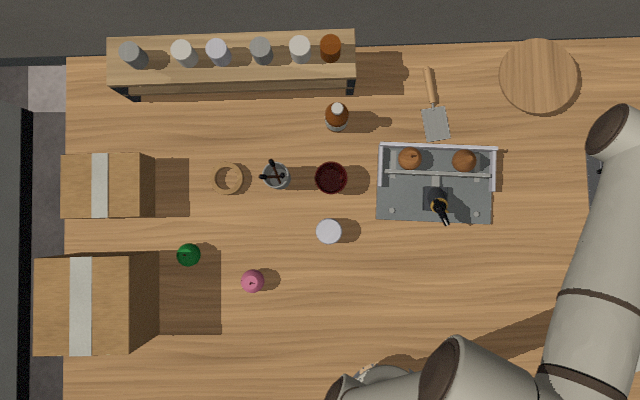

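```bash
python3 -c "
from station import sense,finish_job
print(sense()['wrist_force'],sense()['time_s']);print(finish_job())"
```

```text
[ 0.06825439  0.65000459 -0.47422809] 27.1833
the job is handed in; nothing more can be done
None
```

The job is done and handed in at 27.2 s. The pear and the brown apple were lifted over the lip, set down on contact (about 4–5 N), and left upright side by side in the bay. I then pushed the thumbscrew wing clockwise with the closed fingertips until the lip closed, let the clutch slip, stopped, and drew clear.

**Last checks**
- **Lip and fruit:** The lip face is about 60 mm from the back wall, so it has closed on both fruits, which still stand upright.
- **Clutch slip:** The push force rose from about 2–5 N to about 11 N while the lip stood still, which is the clutch slipping. Wing turn (2.41 rad) minus lip travel (about 2.1 rad) gives 0.3 rad of slip.
- **Bystanders:** The green and pink look-alikes and all six listed bystanders are unchanged in the top view. The robot is clear, with the wrist force near zero.

**Disagreements**
- **Fingertip height:** The camera showed the fingertips about 33 mm above the reported TCP. My first squeeze on the pear landed on its taper; I opened, lowered and regripped.
- **Slip estimate:** The brass pointer, read coarsely, gave about 0.5 rad of slip rather than 0.3. Both are between 0.15 and 0.8.
- **Push force at the end:** It rose to about 16 N, probably because the contact point had moved inward on the wing.

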